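# Nest a cleaned crank pair in its moulded tray

### The job

The two crank arms of a child's bike have been washed and lie on the sloping drain rack. Put both back in their moulded tray, each lying flat on its floor, face up as now: the crank with the four-armed spider between its ribs, and the plain crank with its pedal eye nested in the crook between two of the spider's arms. Let go of them, and leave everything else on the bench and rack where it is.

Things in the scene. Friction and masses are not known exactly. Their poses are not given: they have to be found in the camera images.
- tray: Dark grey moulded tray, fixed, the cranks' outlines marked darker on its floor, 216 (x) x 210 (y) mm, rim 25 high and 5 thick, floor 5 thick. Origin: centre of its underside, z up. Ribs 4 mm thick stand 12 mm above the floor 2.5 mm clear of the seated cranks, beside the spider's arms, pedal eyes and plain boss; the floor is bare for 25 mm beside both arms' middles
- rack: Sloping drain rack, fixed, with a black rubber mat 230 mm up the slope x 320 mm wide. Origin: centre of the mat's surface, 77 mm above the bench; x up the slope (24 degrees above level, rising towards the robot, falling away from it), y level across, z square to the mat. A 12 mm high lip closes the low edge (x = -115). The cranks lie flat on the mat, held by friction
- drive_grip (a point): Spider crank, aluminium, 0.3 kg: middle of its arm, 60 mm from the boss centre, half-way up (8 mm above its flat underside). Arm 20 mm wide, 16 thick, parallel-sided. Crank axes: x along the arm from boss to pedal eye, y across it, z out of the upper face (as it is to lie in the tray). On the rack the eye points up the slope, turned up to 9 degrees
- drive_boss (a point): Centre of the spider crank's axle boss (38 mm across, 22 mm high), 8 mm above its underside. Around it a spider of four arms, 16 mm wide, 8 mm thick, at 45, 135, 225 and 315 degrees to the arm, reaching 50 mm from the boss centre
- drive_eye (a point): Centre of the spider crank's pedal eye (30 mm across, 16 mm thick), 125 mm from the boss centre, 8 mm above the underside
- plain_grip (a point): Plain crank (no spider), aluminium, 0.2 kg: middle of its arm, 60 mm from the boss centre, half-way up (8 mm above its flat underside). Arm 20 mm wide, 16 thick, parallel-sided. Crank axes: x along the arm from boss to pedal eye, y across it, z out of the upper face. On the rack the eye points down the slope, turned up to 9 degrees
- plain_boss (a point): Centre of the plain crank's axle boss (38 mm across, 22 mm high), 8 mm above its underside
- plain_eye (a point): Centre of the plain crank's pedal eye (30 mm across, 16 mm thick), 125 mm from the boss centre, 8 mm above the underside
- drive_boss_seat (a point): Point of the tray where point drive_boss is when seated: (-45, -37.5) mm in tray axes, 13 mm above the bench (8 above the tray floor). Orientation that of the tray; the seated spider crank's x is the tray's x
- drive_eye_seat (a point): Point of the tray where point drive_eye is when seated: (80, -37.5) mm in tray axes, 13 mm above the bench
- plain_boss_seat (a point): Point of the tray where point plain_boss is when seated: (57.4, 71.2) mm in tray axes, 13 mm above the bench. The seated plain crank's x is turned 215 degrees counter-clockwise (from above) from the tray's x
- plain_eye_seat (a point): Point of the tray where point plain_eye is when seated: (-45, -0.5) mm in tray axes, 13 mm above the bench; this is the crook between the spider's arms that point to tray +x+y and -x+y, about 3 mm clear of each and of the boss
- cog: small sprocket, 56 mm across, 6 mm thick, lying on the rack between the cranks: leave it. Origin at the centre of its underside
- grease: white jar, 72 mm across, 75 mm tall: leave it. Origin at the centre of its underside
- spanner: steel spanner, 180 mm long, lying: leave it. Origin at the centre of its underside
- driver: screwdriver, 200 mm long, lying: leave it. Origin at the centre of its underside
- brush: cleaning brush, 190 mm long, lying: leave it. Origin at the centre of its underside
- pedal: black flat pedal, 92 x 62 x 28 mm, lying: leave it. Origin at the centre of its underside
- freewheel: stepped steel freewheel, 60 mm across, 28 mm tall: leave it. Origin at the centre of its underside

How it is judged:
By the outcome, as a careful person would: the job done as asked, in the order asked, and still so for the second after the job is handed in, with the robot touching nothing.
It also fails if it takes over 67 s, if anything falls off the work surface, if the arm or the gripper's body presses on something with over 40 N, if the wrist force passes 120 N, or if a joint passes its speed limit or range.

### The arm

A 7-joint arm with a two-finger parallel gripper is mounted at the origin on the work surface. World frame = base frame: x ahead of the robot, y to its left, z up, the work surface at z = 0. Lengths are in m, angles in rad, forces in N, time in s.
With the tool pointing down it reaches from about 0.4 to 0.875 m from the base axis. Payload 19.3 kg.
Tool frame: the origin (TCP) lies between the finger pads; the fingertips stand 17 mm ahead of it and the grasp point (between the pads) lies 2 mm behind it; x points along the fingers, y is the direction in which the jaws open and shut, and the axes are right-handed (so a half turn about x gives the same grasp; the last joint's range is limited). The gripper opens to 85 mm and grips with 20 to 120 N. Pads are 22 mm wide; open, the fingers measure 114 mm over their backs; the gripper's body (76 mm by 85 mm) begins 54 mm behind the grasp point. The pads swing forward as they close: fully open they stand 13 mm farther back than shut.
Start: joints at [1.189, 0.521, -0.036, 1.599, 0.021, 1.021, -0.113], TCP at [0.192, -0.595, 0.248] pointing down, gripper open.
Joint ranges: [-2.91, 2.91], [-0.3, 2.13], [-1.5, 1.42], [0.17, 2.43], [-1.26, 4.41], [0.16, 1.93], [-2.52, 2.52]. Speed limits (rad/s): [1.89, 1.89, 2.39, 2.39, 3.01, 3.01, 3.01].

### API

Orientations are given as [roll, pitch, yaw] about the fixed x, y, z axes, in that order (R = Rz(yaw) Ry(pitch) Rx(roll)).
In Python, from workcell import bot gives the robot as it stands.
- The arm moves only by the shell command python3 -m creep 'ROWS' [FORCE]. ROWS is JSON, a list of rows, each an object of numbers: "wx", "wy", "wz": the turn, a rotation vector about the tool's x, y, z in degrees; "tx", "ty", "tz": the shift along the tool's x, y, z in m; "claw": the closure, from 0 (fully open) to 1 (shut). A call has 1 to 8 rows; each row is the pose to reach, as a shift and turn from the pose measured when the call began, along the tool's axes at that moment; what a row does not reach only later rows make up. A row lasts 1/10 s, in which the tool goes at most 50 mm and 8.59 degrees, less where a joint would pass 70% of its speed; a pose out of reach is approached as far as the arm can. A call with a gripper value outside its range is refused whole. The fingers move at their own pace and stop on an object; FORCE is the grip in N (left out, the last holds). Time passes only in rows, so rows that repeat a pose let the fingers close. It gives the time, the measured TCP pose, the force and the opening at its end, in the units of the state.
- bot.observe(): the state, without advancing time (a new reading comes with each control period).
- bot.grab_frame(name): name is "scene" or "top" or "wrist"; returns the picture (384x512x3 uint8, blue, green, red); there is no depth.
- bot.get_calibration(name): a dict with "fx", "fy", "cx", "cy" (pixels), "R" (3x3) and "t" (3): a world point X has camera coordinates R X + t. Camera axes: x right, y down, z forward; pixel columns grow to the right and rows downward; lengths in m; the calibration is good to about 2 mm. A picture is of the moment at which its call begins: read the wrist's pose just before it. get_calibration takes no time and is no camera call; for the wrist camera it gives the pose at the moment of the call.
- bot.job_done(): hands the job in, once; it reports no verdict.
The state is a dict: "clock": time; "qpos": joint angles; "qd": joint speeds; "joint_efforts": joint torques, N m; "position": TCP position; "tool_rot": TCP orientation; "force": force on the tool from outside, world axes, zero at the start; "moment": the same for the moment, N m; "grip_width": finger opening in m.
Only numpy, scipy, OpenCV 4.12 (cv2) and the standard library are available. Lean on these libraries where they do the work, as an engineer would, in place of code of your own. Each camera call takes 0.05 s, during which the arm holds its last target.

## Working session

There is one attempt and no reset: what is moved stays moved. The work goes in short steps, Python scripts to look and compute and a shell command to move; the robot and the scene stay as the last step left them, time stands still between calls to the robot, and variables do not carry over. Pictures are saved under pics/ and viewed, and the job is handed in when it is done.

```bash
mkdir -p pics; ls; python3 - <<'E'
from workcell import bot
import cv2,json
s=bot.observe();print(s)
for n in("scene","top","wrist"):
    im=bot.grab_frame(n);cv2.imwrite(f"pics/a_{n}.png",im)
    c=bot.get_calibration(n);print(n,c)
E
```

```text
pics
{'clock': 0.0, 'qpos': array([ 1.18882287,  0.52204576, -0.03633551,  1.59999233,  0.02119441,
        1.02108618, -0.11277433]), 'qd': array([ 0.00057955, -0.00104241,  0.00113695, -0.00028072,  0.00067879,
        0.00053593,  0.00033646]), 'joint_efforts': array([-4.34926123e-04, -9.27112341e+01,  1.98010348e+00, -3.69932091e+01,
        1.79990230e-02,  8.38824199e-03, -4.56200496e-05]), 'position': array([ 0.19159401, -0.5945818 ,  0.24771145]), 'tool_rot': array([-1.5077235 ,  1.56964945,  1.94566213]), 'force': array([ 0.45159972, -0.92967741,  0.20188946]), 'moment': array([-0.06836625, -0.01030466, -0.09664029]), 'grip_width': 0.08516560901286825}
scene {'fx': 420.2528047752521, 'fy': 420.2528047752521, 'cx': 258.9881708731061, 'cy': 192.02523560340256, 'R': array([[ 0.06586801,  0.99781661, -0.00483899],
       [ 0.84595964, -0.05841407, -0.53003782],
       [-0.52916321,  0.03081895, -0.8479602 ]]), 't': array([-0.0218124 , -0.41058468,  1.79430663])}
top {'fx': 440.7048750693231, 'fy': 440.7048750693231, 'cx': 258.2830307660531, 'cy': 191.1716260196653, 'R': array([[-0.02323754, -0.99962387, -0.01456452],
       [-0.99847286,  0.02393622, -0.0497897 ],
       [ 0.05011959,  0.01338528, -0.99865352]]), 't': array([0.02316266, 0.55974338, 1.35487726])}
wrist {'fx': 324.0713946372158, 'fy': 324.0713946372158, 'cx': 254.12789533551796, 'cy': 186.92224212062845, 'R': array([[ 3.07841651e-01, -9.51437272e-01, -7.97662673e-04],
       [-9.00704263e-01, -2.91696672e-01,  3.21939252e-01],
       [-3.06537680e-01, -9.83878527e-02, -9.46759991e-01]]), 't': array([-0.62434127, -0.04196957,  0.38052323])}
```

View pics/a_scene.png

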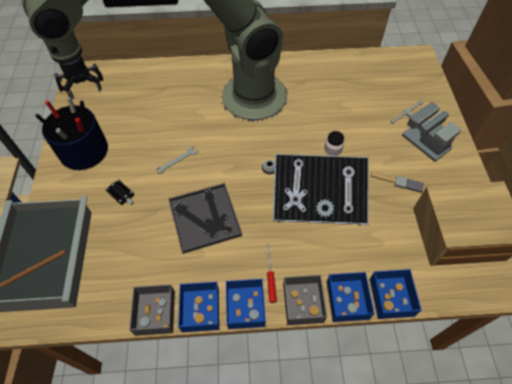

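View pics/a_top.png

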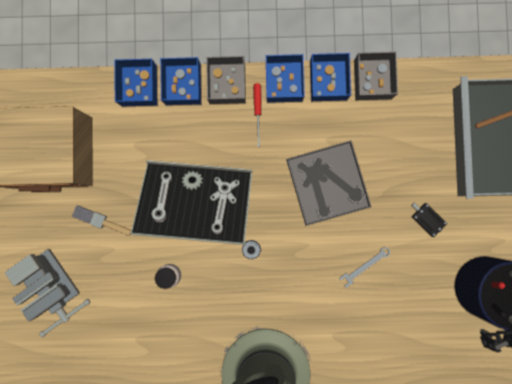

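View pics/a_wrist.png

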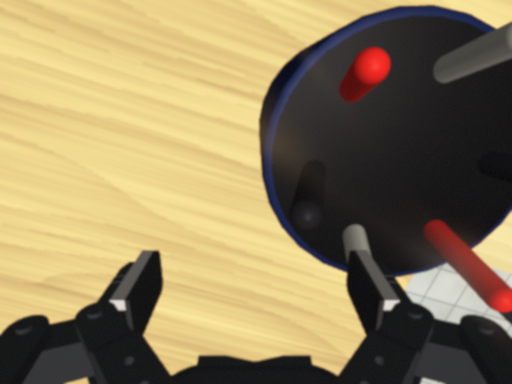

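```bash
python3 - <<'E'
import cv2
im=cv2.imread("pics/a_top.png")
cv2.imwrite("pics/b1.png",cv2.resize(im[150:260,125:260],None,fx=5.5,fy=5.4,interpolation=cv2.INTER_CUBIC))
cv2.imwrite("pics/b2.png",cv2.resize(im[130:235,275:385],None,fx=5.5,fy=5.5,interpolation=cv2.INTER_CUBIC))
E
```

```text
(no output)
```

View pics/b1.png

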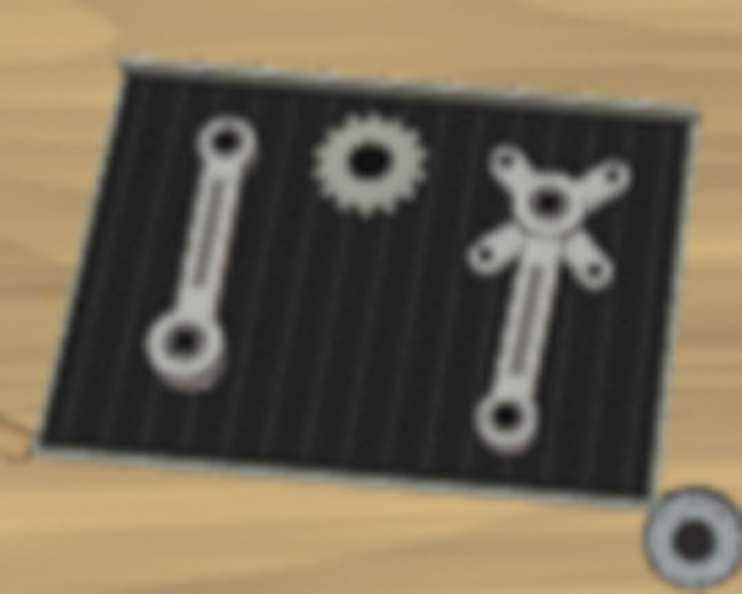

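View pics/b2.png

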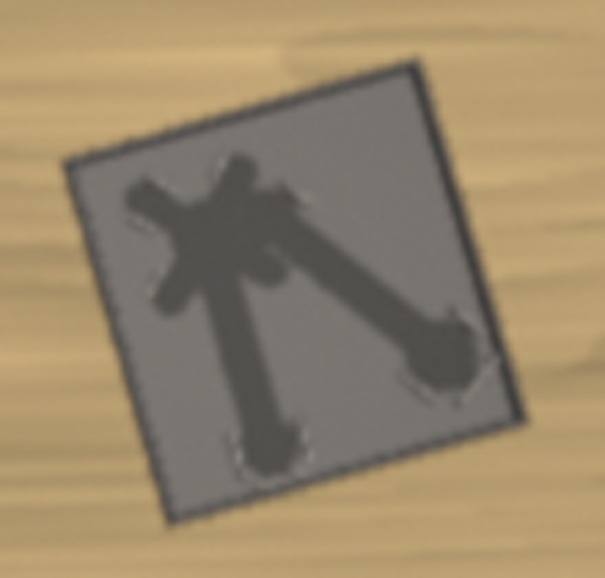

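```bash
cat > h.py <<'E'
import numpy as np, cv2
from scipy.spatial.transform import Rotation as Ro
from scipy.optimize import least_squares
def rpy(v): return Ro.from_euler('xyz',v).as_matrix()
def proj(c,X):
    X=np.atleast_2d(X); p=X@np.array(c['R']).T+c['t']
    return np.c_[c['fx']*p[:,0]/p[:,2]+c['cx'],c['fy']*p[:,1]/p[:,2]+c['cy']]
def rackT(x,y,yaw):  # rack frame: x up slope
    # yaw = world heading of horizontal direction up-slope
    R=Ro.from_euler('z',yaw).as_matrix()@Ro.from_euler('y',-np.radians(24)).as_matrix()
    return R,np.array([x,y,.077])
def trayT(x,y,yaw): return Ro.from_euler('z',yaw).as_matrix(),np.array([x,y,0.])
def fit(c,F,P,uv,x0):
    def f(v):
        R,t=F(*v); return (proj(c,P@R.T+t)-uv).ravel()
    r=least_squares(f,x0); return r.x,np.sqrt(np.mean(r.fun**2))
E
python3 - <<'E'
from h import *
from workcell import bot
c=bot.get_calibration('top')
b1=np.array([[122,70],[695,115],[652,498],[38,448]])/[5.5,5.4]+[125,150]
P=np.array([[-.117,-.162*-1*1,0.012],[-.117,-.162,.012],[.117,-.162,0],[.117,.162,0]])
P=np.array([[-.117,-.162,.006],[-.117,.162,.006],[.117,.162,0],[.117,-.162,0]])
v,e=fit(c,rackT,P,b1,[.6,.2,np.pi]);print('rack',v,np.degrees(v[2]),e)
R,t=rackT(*v)
Cc=-np.array(c['R']).T@c['t']
def onplane(px,R,t,h):
    d=np.array(c['R']).T@np.array([(px[0]-c['cx'])/c['fx'],(px[1]-c['cy'])/c['fy'],1])
    n=R[:,2];s=(n@(t-Cc)+h)/(n@d);X=Cc+s*d;return X,R.T@(X-t)
for n,p,h in[('pb',(186,340),.022),('pe',(226,140),.016),('db',(548,203),.022),('de',(505,416),.016),('cog',(368,162),.006)]:
    X,l=onplane(np.array(p)/[5.5,5.4]+[125,150],R,t,h);print(n,X.round(4),l.round(4))
b2=np.array([[65,160],[418,62],[525,422],[170,522]])/5.5+[275,130]
P=np.array([[-108,-105,25],[-108,105,25],[108,105,25],[108,-105,25]])*.001
v,e=fit(c,trayT,P,b2,[.6,-.1,np.pi]);print('tray',v,np.degrees(v[2]),e)
X,l=onplane([252,250],np.eye(3),np.zeros(3),.028);print('freewheel?',X)
X,l=onplane([168,275],np.eye(3),np.zeros(3),.075);print('jar',X)
# camera in tool frame
s=bot.observe();Rt=rpy(s['tool_rot']);w=bot.get_calibration('wrist')
Rw=np.array(w['R']);cw=-Rw.T@w['t'];print('cam in tool',Rt.T@(cw-s['position']),'axis z',Rt.T@Rw[2],'x',Rt.T@Rw[0]);print(Rt.round(3))
E
```

```text
rack [0.53129469 0.2013484  3.03546784] 173.91949617765783 0.688180144489762
pb [0.4991 0.2953 0.1198] [ 0.0557 -0.09    0.022 ]
pe [0.6102 0.2855 0.0635] [-0.069  -0.0921  0.016 ]
db [0.5698 0.1085 0.0796] [-0.0429  0.0883  0.022 ]
de [0.4552 0.1289 0.1248] [0.0816 0.0801 0.016 ]
cog [0.5967 0.2093 0.055 ] [-0.0676 -0.0148  0.006 ]
tray [ 0.58003816 -0.20684516  3.39307451] 194.40884908019714 0.8099136158222328
freewheel? [0.37999525 0.03313253 0.028     ]
jar [0.31602083 0.28106496 0.075     ]
cam in tool [-0.12542501 -0.00032788 -0.0834948 ] axis z [9.46783848e-01 4.29559313e-04 3.21869788e-01] x [-6.92344470e-05  9.99999358e-01 -1.13092000e-03]
[[-0.     0.307 -0.952]
 [ 0.001 -0.952 -0.307]
 [-1.    -0.001  0.   ]]
```

```bash
cat >> h.py <<'E'
def toolR(a,zd):
    a=np.array(a,float);a/=np.linalg.norm(a);z=np.array(zd,float);z-=a*(a@z);z/=np.linalg.norm(z)
    return np.c_[a,np.cross(z,a),z]
def rel(s,p,R):
    Rt=rpy(s['tool_rot']);d=Rt.T@(np.array(p)-s['position']);w=np.degrees(Ro.from_matrix(Rt.T@R).as_rotvec())
    print('t %.4f %.4f %.4f  w %.2f %.2f %.2f  dist %.3f ang %.1f'%(*d,*w,np.linalg.norm(d),np.linalg.norm(w)))
TRAY=[0.5800,-0.2068,3.3931]; RACK=[0.5313,0.2013,3.0355]
E
python3 - <<'E'
from h import *
from workcell import bot
s=bot.observe();R,t=trayT(*TRAY)
rel(s,t+[-0.0,0,.30],toolR([0,0,-1],R[:,0]))
E
```

```text
t -0.0520 -0.2501 -0.4886  w 3.45 0.01 0.05  dist 0.551 ang 3.5
```

```bash
python3 -m creep '[{"tx":-0.05},{"tx":-0.1},{"tx":-0.1,"ty":-0.02,"tz":-0.045},{"tx":-0.09,"ty":-0.25,"tz":-0.4886,"wx":3.4},{"tx":-0.05,"ty":-0.25,"tz":-0.4886,"wx":3.4},{"tx":-0.05,"ty":-0.25,"tz":-0.4886,"wx":3.4},{"tx":-0.05,"ty":-0.25,"tz":-0.4886,"wx":3.4},{"tx":-0.05,"ty":-0.25,"tz":-0.4886,"wx":3.4}]'; python3 - <<'E'
from h import *
from workcell import bot
s=bot.observe();R,t=trayT(*TRAY)
rel(s,t+[-0.0,0,.30],toolR([0,0,-1],R[:,0]))
E
```

```text
t -0.0520 -0.2501 -0.4886  w 3.45 0.01 0.05  dist 0.551 ang 3.5$[0]: bad value
```

```bash
python3 -m creep '[{"wx":0,"wy":0,"wz":0,"tx":-0.05,"ty":0,"tz":0,"claw":0},{"wx":0,"wy":0,"wz":0,"tx":-0.1,"ty":0,"tz":0,"claw":0},{"wx":0,"wy":0,"wz":0,"tx":-0.1,"ty":-0.02,"tz":-0.045,"claw":0},{"wx":3.4,"wy":0,"wz":0,"tx":-0.09,"ty":-0.25,"tz":-0.4886,"claw":0},{"wx":3.4,"wy":0,"wz":0,"tx":-0.05,"ty":-0.25,"tz":-0.4886,"claw":0},{"wx":3.4,"wy":0,"wz":0,"tx":-0.05,"ty":-0.25,"tz":-0.4886,"claw":0},{"wx":3.4,"wy":0,"wz":0,"tx":-0.05,"ty":-0.25,"tz":-0.4886,"claw":0},{"wx":3.4,"wy":0,"wz":0,"tx":-0.05,"ty":-0.25,"tz":-0.4886,"claw":0}]'; python3 - <<'E'
from h import *
from workcell import bot
s=bot.observe();R,t=trayT(*TRAY)
rel(s,t+[-0.0,0,.30],toolR([0,0,-1],R[:,0]))
E
```

```text
clock: 0.95
position: [0.4045, -0.3834, 0.3251]
tool_rot: [-1.364, 1.57, 2.03]
force: [1.6, -1.3, 0.8]
grip_width: 0.0856
t 0.0252 -0.1272 -0.2141  w 0.05 0.01 0.04  dist 0.250 ang 0.1
```

```bash
python3 -m creep '[{"wx":0,"wy":0,"wz":0,"tx":0.025,"ty":-0.127,"tz":-0.214,"claw":0},{"wx":0,"wy":0,"wz":0,"tx":0.025,"ty":-0.127,"tz":-0.214,"claw":0},{"wx":0,"wy":0,"wz":0,"tx":0.025,"ty":-0.127,"tz":-0.214,"claw":0},{"wx":0,"wy":0,"wz":0,"tx":0.025,"ty":-0.127,"tz":-0.214,"claw":0},{"wx":0,"wy":0,"wz":0,"tx":0.025,"ty":-0.127,"tz":-0.214,"claw":0},{"wx":0,"wy":0,"wz":0,"tx":0.025,"ty":-0.127,"tz":-0.214,"claw":0},{"wx":0,"wy":0,"wz":0,"tx":0.025,"ty":-0.127,"tz":-0.214,"claw":0},{"wx":0,"wy":0,"wz":0,"tx":0.025,"ty":-0.127,"tz":-0.214,"claw":0}]'; python3 - <<'E'
from h import *
from workcell import bot
import pickle
s=bot.observe();R,t=trayT(*TRAY)
rel(s,t+[-0.0,0,.30],toolR([0,0,-1],R[:,0]))
c=bot.get_calibration('wrist');im=bot.grab_frame('wrist');cv2.imwrite('pics/tray1.png',im)
pickle.dump((s,c),open('tray1.pkl','wb'));print(s['qd'].round(3),s['qpos'].round(2))
im=cv2.resize(im,None,fx=1.5,fy=1.5,interpolation=cv2.INTER_CUBIC);cv2.imwrite('pics/tray1b.png',im)
E
```

```text
clock: 1.75
position: [0.5794, -0.208, 0.3001]
tool_rot: [-0.512, 1.57, 2.881]
force: [0.7, -1.2, 0.4]
grip_width: 0.0855
t 0.0001 -0.0010 -0.0009  w -0.02 0.05 0.03  dist 0.001 ang 0.1
[ 0.015 -0.009  0.002  0.002 -0.001 -0.001  0.   ] [ 0.38  0.46 -0.2   1.56  0.1   1.13 -1.16]
```

View pics/tray1b.png

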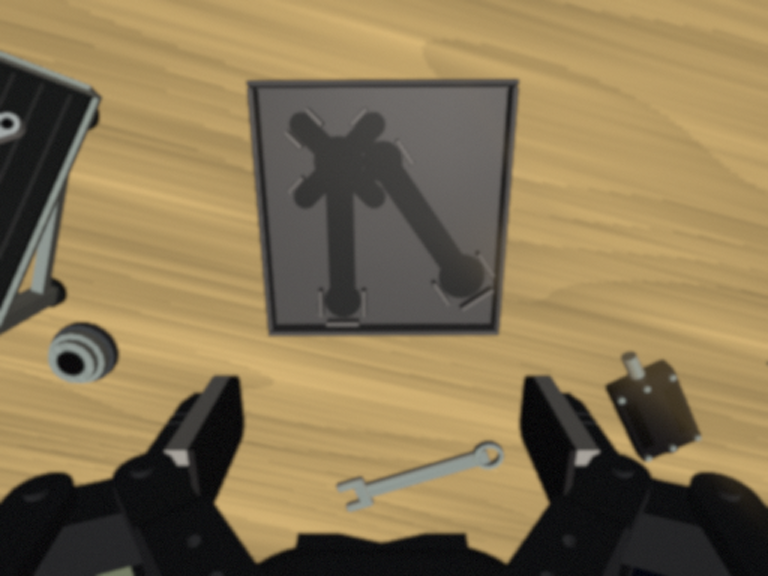

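```bash
cat >> h.py <<'E'
from scipy.optimize import minimize
def circ(c,r,a0=0,a1=360,n=60):
    a=np.radians(np.linspace(a0,a1,n));N=np.c_[np.cos(a),np.sin(a)];return np.array(c)+r*N,N
def seg(p,q,n=40):
    p=np.array(p,float);q=np.array(q,float);d=(q-p)/np.linalg.norm(q-p);N=np.array([d[1],-d[0]])
    return p+np.linspace(0,1,n)[:,None]*(q-p),np.repeat(N[None],n,0)   # normal to right of travel
def crank(spider,flat):
    """list of (pts3,normals2) in crank frame, z from underside (m)"""
    L=[]
    def add(pn,z): L.append((np.c_[pn[0],np.full(len(pn[0]),0 if flat else z)],pn[1]))
    x0=.047 if spider else .026
    add(seg((x0,-.010),(.108,-.010)),.016); add(seg((.108,.010),(x0,.010)),.016)
    add(circ((.125,0),.015,-130,130),.016)
    if spider:
        for k in(45,135,225,315):
            a=np.radians(k);u=np.array([np.cos(a),np.sin(a)]);v=np.array([-u[1],u[0]])
            add(seg(.027*u-.008*v,.041*u-.008*v,15),.008);add(seg(.041*u+.008*v,.027*u+.008*v,15),.008)
            add(circ(.042*u,.008,k-80,k+80,20),.008)
        if not flat: add(circ((0,0),.019,70,110,20),.022);add(circ((0,0),.019,160,200,20),.022);add(circ((0,0),.019,250,290,20),.022)
    else: add(circ((0,0),.019,40,320,60),.022)
    P=np.vstack([l[0] for l in L]);N=np.vstack([l[1] for l in L]);return P,N
def score(im,c,T,P,N,h=.0012,sign=1):
    R,t=T;N3=np.c_[N,np.zeros(len(N))]
    o=proj(c,(P+h*N3)@R.T+t);i=proj(c,(P-h*N3)@R.T+t)
    f=lambda q:cv2.remap(im,q[:,0].astype(np.float32)[None],q[:,1].astype(np.float32)[None],cv2.INTER_LINEAR)[0]
    return sign*(f(o)-f(i))
def opt(im,c,F,P,N,v0,sign,scales=((.0025,.004),(.0012,.0015))):
    v=np.array(v0,float)
    for h,st in scales:
        g=lambda u:-np.mean(np.clip(score(im,c,F(*(v+u*[st,st,st*10])),P,N,h,sign),-60,60))
        u=minimize(g,np.zeros(3),method='Nelder-Mead',options=dict(initial_simplex=[[-.5,-.5,-.5],[1,0,0],[0,1,0],[0,0,1]],xatol=1e-3,fatol=1e-4,maxiter=400))
        v=v+u.x*[st,st,st*10]
    return v,-u.fun
def compose(A,B): return A[0]@B[0],A[0]@B[1]+A[1]
def draw(im,c,T,P,col=(0,0,255)):
    for q in proj(c,P@T[0].T+T[1]): cv2.circle(im,(int(round(q[0])),int(round(q[1]))),0,col,-1)
SEATP=[(-.045,-.0375,0.),(.0574,.0712,np.radians(215))]
def pl(x,y,a,z=0): return Ro.from_euler('z',a).as_matrix(),np.array([x,y,z])
E
cat > tray.py <<'E'
from h import *
import pickle,sys
n=sys.argv[1]
s,c=pickle.load(open(n+'.pkl','rb'));im0=cv2.imread(f'pics/{n}.png');im=cv2.cvtColor(im0,cv2.COLOR_BGR2GRAY).astype(np.float32)
Ps=[];Ns=[]
for k,(sp) in enumerate((True,False)):
    P,N=crank(sp,True);R,t=pl(*SEATP[k],.005);Ps.append(P@R.T+t);Ns.append(N@R[:2,:2].T)
P=np.vstack(Ps);N=np.vstack(Ns)
# drop points inside the other's outline: eye near crook ok
v,e=opt(im,c,trayT,P,N,TRAY,1);print('outline',v,np.degrees(v[2]),e)
# rim top outer edge
rp=[seg(a,b,80) for a,b in(((-.1,-.105),(.1,-.105)),((.108,-.1),(.108,.1)),((.1,.105),(-.1,.105)),((-.108,.1),(-.108,-.1)))]
RP=np.vstack([np.c_[r[0],np.full(80,.025)] for r in rp]);RN=np.vstack([r[1] for r in rp])
w,e=opt(im,c,trayT,RP,RN,TRAY,1);print('rim',w,np.degrees(w[2]),e)
for v_ in (v,): draw(im0,c,trayT(*v_),P);draw(im0,c,trayT(*w),RP,(0,255,0))
x,y=[int(a) for a in proj(c,trayT(*v)[1])[0]]
cv2.imwrite(f'pics/{n}_fit.png',cv2.resize(im0[max(0,y-100):y+100,max(0,x-120):x+120],None,fx=3,fy=3,interpolation=cv2.INTER_NEAREST))
E
python3 tray.py tray1
```

```text
outline [ 0.58170314 -0.20961149  3.39524496] 194.533206739349 10.856025695800781
rim [ 0.58143229 -0.20816501  3.39694564] 194.63064847276726 41.49541473388672
```

View pics/tray1_fit.png

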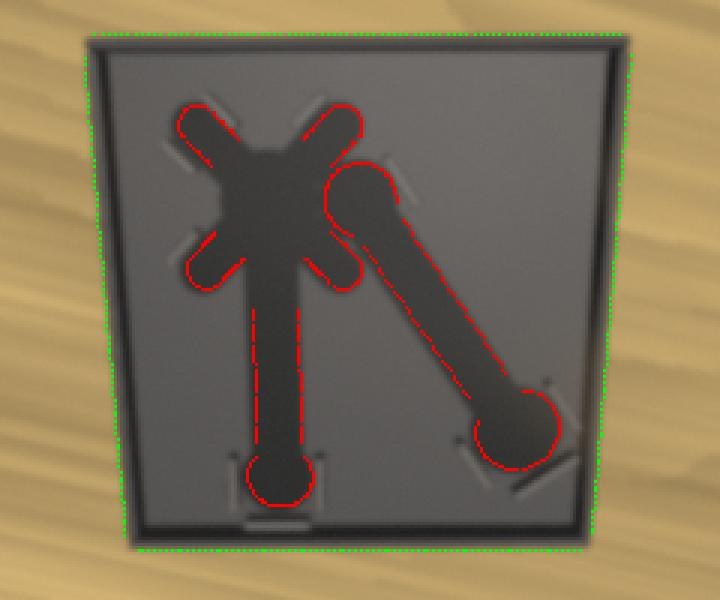

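```bash
cat >> h.py <<'E'
TRAY=[0.5816,-0.2089,np.radians(194.58)]
E
python3 - <<'E'
from h import *
from workcell import bot
s=bot.observe();R,t=rackT(*RACK)
b=np.array([-.0429,.0883]);e=np.array([.0816,.0801]);u=(e-b)/np.linalg.norm(e-b)
g=b+.06*u;p=R@np.r_[g,.008]+t;print(p)
rel(s,p+.2*R[:,2],toolR(-R[:,2],R@np.r_[u,0]))
E
```

```text
[0.51018679 0.11871468 0.0912108 ]
t 0.0264 -0.3055 -0.0904  w 23.85 -23.89 -3.50  dist 0.320 ang 33.9
```

```bash
python3 -m creep '[{"wx":4,"wy":-4,"wz":-0.6,"tx":0,"ty":-0.05,"tz":-0.015,"claw":0},{"wx":8,"wy":-8,"wz":-1.2,"tx":0,"ty":-0.095,"tz":-0.03,"claw":0},{"wx":12,"wy":-12,"wz":-1.8,"tx":0.01,"ty":-0.14,"tz":-0.045,"claw":0},{"wx":16,"wy":-16,"wz":-2.3,"tx":0.015,"ty":-0.187,"tz":-0.06,"claw":0},{"wx":20,"wy":-20,"wz":-3,"tx":0.02,"ty":-0.235,"tz":-0.075,"claw":0},{"wx":23.8,"wy":-23.9,"wz":-3.5,"tx":0.0264,"ty":-0.28,"tz":-0.0904,"claw":0},{"wx":23.8,"wy":-23.9,"wz":-3.5,"tx":0.0264,"ty":-0.3055,"tz":-0.0904,"claw":0},{"wx":23.8,"wy":-23.9,"wz":-3.5,"tx":0.0264,"ty":-0.3055,"tz":-0.0904,"claw":0}]'; cat > look.py <<'E'
from h import *
from workcell import bot
import pickle,sys
n=sys.argv[1]
s=bot.observe();c=bot.get_calibration('wrist');im=bot.grab_frame('wrist');cv2.imwrite(f'pics/{n}.png',im)
pickle.dump((s,c),open(n+'.pkl','wb'));print(s['clock'],s['position'].round(4),s['qd'].round(3),s['qpos'].round(2))
cv2.imwrite(f'pics/{n}b.png',cv2.resize(im,None,fx=1.5,fy=1.5,interpolation=cv2.INTER_CUBIC))
E
python3 look.py rack1
```

```text
clock: 2.6
position: [0.5902, 0.1132, 0.2734]
tool_rot: [0.061, 1.15, 3.036]
force: [-0.3, 0.4, 0.2]
grip_width: 0.0856
2.6 [0.5902 0.1132 0.2734] [ 0.056 -0.022  0.041  0.002  0.029  0.004  0.043] [-0.12  0.69 -0.18  1.29 -0.04  1.55 -2.01]
```

View pics/rack1b.png

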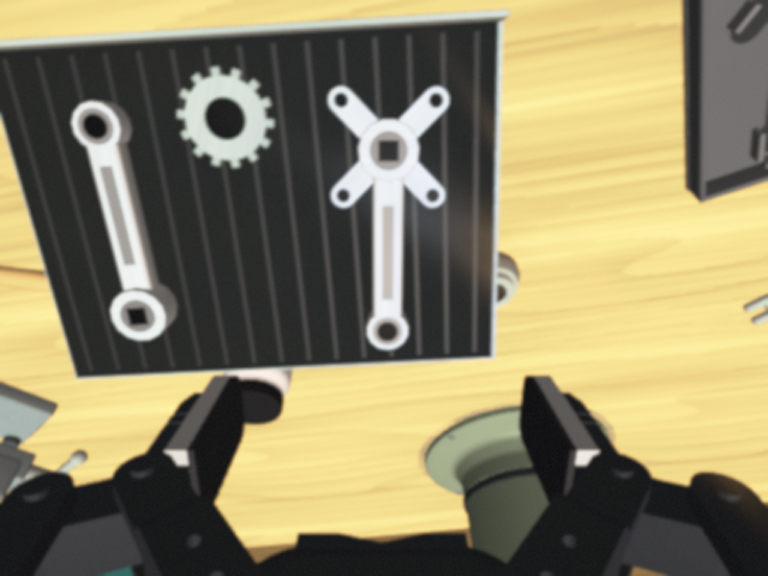

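```bash
cat > rack.py <<'E'
from h import *
import pickle,sys
n=sys.argv[1]
s,c=pickle.load(open(n+'.pkl','rb'));im0=cv2.imread(f'pics/{n}.png');im=cv2.cvtColor(im0,cv2.COLOR_BGR2GRAY).astype(np.float32)
rp=[seg(a,b,80) for a,b in(((.115,-.15),(.115,.15)),((.10,.16),(-.10,.16)),((-.1,-.16),(.1,-.16)))]
RP=np.vstack([np.c_[r[0],np.zeros(80)] for r in rp]);RN=np.vstack([r[1] for r in rp])
v=RACK
v,e=opt(im,c,rackT,RP,RN,RACK,1);print('rack',v,np.degrees(v[2]),e)
draw(im0,c,rackT(*v),RP,(0,255,0))
A=rackT(*v)
g={'drive':(True,(-.0429,.0883),(.0816,.0801)),'plain':(False,(.0557,-.09),(-.069,-.0921))}
for k in sys.argv[2:]:
    sp,b,e=g[k];P,N=crank(sp,False)
    a=np.arctan2(e[1]-b[1],e[0]-b[0])
    w,q=opt(im,c,lambda x,y,a:compose(A,pl(x,y,a)),P,N,(*b,a),-1,((.004,.006),(.002,.003),(.0012,.0015)))
    T=compose(A,pl(*w));draw(im0,c,T,P)
    G=T[0]@[.06,0,.008]+T[1];print(k,w.round(4),np.degrees(w[2]),q,'grip world',G.round(4),'x',T[0][:,0].round(4))
    np.save(k+'.npy',np.c_[T[0],T[1]])
    x,y=[int(a) for a in proj(c,G)[0]]
    cv2.imwrite(f'pics/{n}_{k}.png',cv2.resize(im0[max(0,y-100):y+100,max(0,x-120):x+120],None,fx=3,fy=3,interpolation=cv2.INTER_NEAREST))
E
python3 rack.py rack1 drive plain
```

```text
rack [0.53297082 0.20075246 3.02588369] 173.370364638202 56.88032150268555
drive [-0.0443  0.0881 -0.0548] -3.1398725332558377 60.0 grip world [0.5122 0.1177 0.0907] x [-0.8998  0.1597  0.4061]
plain [ 0.0575 -0.0898 -3.1225] -178.90390355070915 60.0 grip world [0.5489 0.2905 0.0833] x [ 0.9095 -0.0864 -0.4067]
```

View pics/rack1_drive.png

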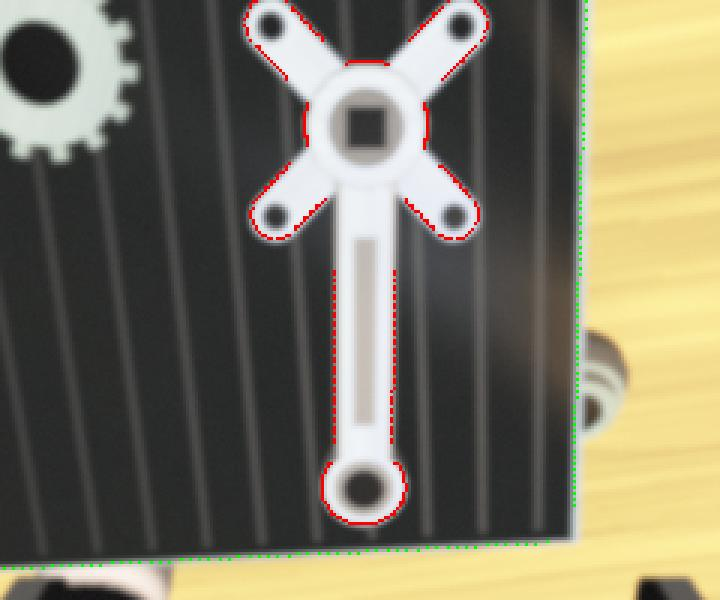

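View pics/rack1_plain.png

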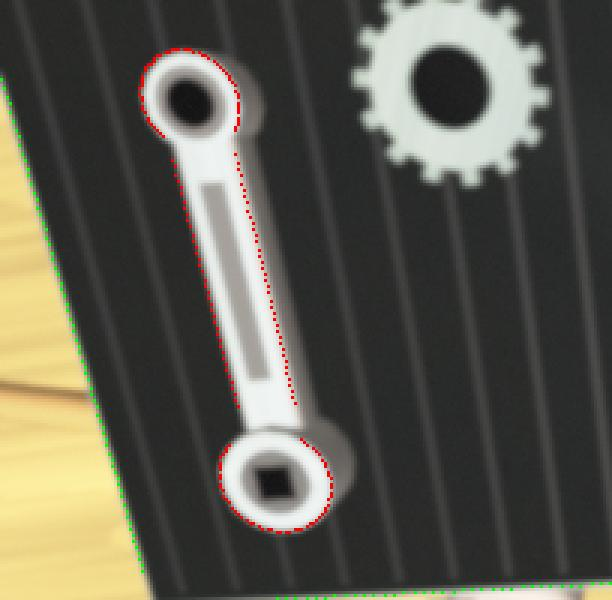

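```bash
sed -i 's/,-60,60)/,-250,250)/' h.py; python3 rack.py rack1 drive plain; python3 tray.py tray1; python3 - <<'E'
from h import *
from workcell import bot
s=bot.observe();M=np.load('drive.npy');R,t=M[:,:3],M[:,3]
TR=toolR(-R[:,2],R[:,0])
for h in(.06,.021,): rel(s,R@[.06,0,h]+t,TR)
E
```

```text
rack [0.53351057 0.20120968 3.03409714] 173.84096087794225 89.05384063720703
drive [-0.0425  0.0891 -0.059 ] -3.3775910567220384 121.59403228759766 grip world [0.5118 0.1175 0.0914] x [-0.9004  0.1564  0.406 ]
plain [ 0.0576 -0.0892 -3.1316] -179.42758339407268 111.64741516113281 grip world [0.5485 0.2899 0.0833] x [ 0.9093 -0.0881 -0.4067]
outline [ 0.58162492 -0.20965501  3.39494844] 194.5162171123614 10.861190795898438
rim [ 0.58138992 -0.2082037   3.39761879] 194.66921713326914 41.50423049926758
t 0.1470 0.0013 -0.0020  w -0.19 0.02 -0.06  dist 0.147 ang 0.2
t 0.1860 0.0013 -0.0020  w -0.19 0.02 -0.06  dist 0.186 ang 0.2
```

```bash
python3 -m creep '[{"wx":0,"wy":0,"wz":0,"tx":0.05,"ty":0.0013,"tz":-0.002,"claw":0.5},{"wx":0,"wy":0,"wz":0,"tx":0.1,"ty":0.0013,"tz":-0.002,"claw":0.5},{"wx":0,"wy":0,"wz":0,"tx":0.147,"ty":0.0013,"tz":-0.002,"claw":0.5},{"wx":0,"wy":0,"wz":0,"tx":0.147,"ty":0.0013,"tz":-0.002,"claw":0.5},{"wx":0,"wy":0,"wz":0,"tx":0.147,"ty":0.0013,"tz":-0.002,"claw":0.5}]'; python3 look.py rack2;  python3 - <<'E'
from h import *
from workcell import bot
s=bot.observe();M=np.load('drive.npy');R,t=M[:,:3],M[:,3]
TR=toolR(-R[:,2],R[:,0])
for h in(.06,.021,): rel(s,R@[.06,0,h]+t,TR)
E
```

```text
clock: 3.15
position: [0.5333, 0.1135, 0.1393]
tool_rot: [0.066, 1.152, 3.036]
force: [1.1, 0.3, -0.1]
grip_width: 0.0427
3.15 [0.5333 0.1135 0.1393] [-0.005 -0.021  0.001 -0.044 -0.003  0.012 -0.002] [-0.12  0.74 -0.19  1.58 -0.03  1.22 -2.01]
t 0.0017 -0.0012 0.0009  w -0.30 -0.10 0.00  dist 0.002 ang 0.3
t 0.0407 -0.0012 0.0010  w -0.30 -0.10 0.00  dist 0.041 ang 0.3
```

View pics/rack2b.png

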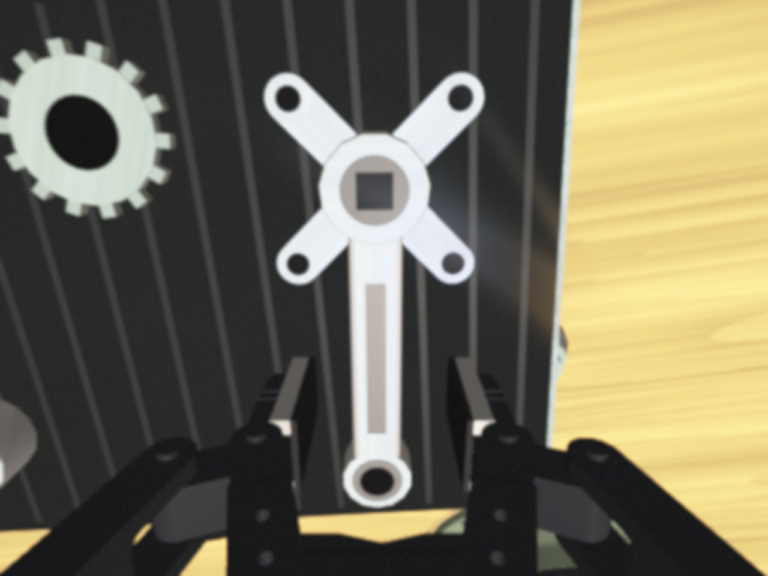

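```bash
cat > near.py <<'E'
from h import *
import pickle,sys
n,k=sys.argv[1:3]
s,c=pickle.load(open(n+'.pkl','rb'));im0=cv2.imread(f'pics/{n}.png');im=cv2.cvtColor(im0,cv2.COLOR_BGR2GRAY).astype(np.float32)
M=np.load(k+'.npy');A=(M[:,:3],M[:,3]);P,N=crank(k=='drive',False)
m=(P[:,0]<.055);P,N=P[m],N[m]
w,q=opt(im,c,lambda x,y,a:compose(A,pl(x,y,a)),P,N,(0,0,0),-1,((.003,.004),(.0012,.0015)))
print(w.round(4),np.degrees(w[2]),q)
T=compose(A,pl(*w));TR=toolR(-T[0][:,2],T[0][:,0])
for h in(.06,.021): rel(s,T[0]@[.06,0,h]+T[1],TR)
E
python3 near.py rack2 drive
```

```text
[ 0.0001 -0.001  -0.0008] -0.04727965771846884 165.5877685546875
t 0.0007 -0.0027 0.0007  w -0.27 0.01 -0.04  dist 0.003 ang 0.3
t 0.0397 -0.0027 0.0007  w -0.27 0.01 -0.04  dist 0.040 ang 0.3
```

```bash
python3 -m creep '[{"wx":-0.3,"wy":0,"wz":0,"tx":0.02,"ty":-0.002,"tz":0.0008,"claw":0.5},{"wx":-0.3,"wy":0,"wz":0,"tx":0.04,"ty":-0.002,"tz":0.0008,"claw":0.5},{"wx":-0.3,"wy":0,"wz":0,"tx":0.04,"ty":-0.002,"tz":0.0008,"claw":0.5},{"wx":-0.3,"wy":0,"wz":0,"tx":0.04,"ty":-0.002,"tz":0.0008,"claw":0.5},{"wx":-0.3,"wy":0,"wz":0,"tx":0.04,"ty":-0.002,"tz":0.0008,"claw":0.7},{"wx":-0.3,"wy":0,"wz":0,"tx":0.04,"ty":-0.002,"tz":0.0008,"claw":0.85},{"wx":-0.3,"wy":0,"wz":0,"tx":0.04,"ty":-0.002,"tz":0.0008,"claw":0.9},{"wx":-0.3,"wy":0,"wz":0,"tx":0.04,"ty":-0.002,"tz":0.0008,"claw":0.9}]' 80; python3 -m creep '[{"wx":0,"wy":0,"wz":0,"tx":0,"ty":0,"tz":0,"claw":0.95},{"wx":0,"wy":0,"wz":0,"tx":0,"ty":0,"tz":0,"claw":0.95}]'; python3 look.py rack3;  python3 - <<'E'
from h import *
from workcell import bot
s=bot.observe();M=np.load('drive.npy');R,t=M[:,:3],M[:,3]
TR=toolR(-R[:,2],R[:,0])
for h in(.021,): rel(s,R@[.06,0,h]+t,TR)
E
```

```text
clock: 4.0
position: [0.519, 0.1177, 0.1052]
tool_rot: [0.058, 1.156, 3.033]
force: [2.8, -2.1, 10.8]
grip_width: 0.0177
clock: 4.2
position: [0.5194, 0.1176, 0.1056]
tool_rot: [0.057, 1.157, 3.032]
force: [-0.4, 0.3, -3.2]
grip_width: 0.0174
4.2 [0.5194 0.1176 0.1056] [-0.002  0.007 -0.002  0.01   0.    -0.005 -0.   ] [-0.13  0.77 -0.19  1.63 -0.03  1.13 -2.01]
t 0.0028 0.0009 0.0010  w -0.02 -0.26 0.05  dist 0.003 ang 0.3
```

View pics/rack3b.png

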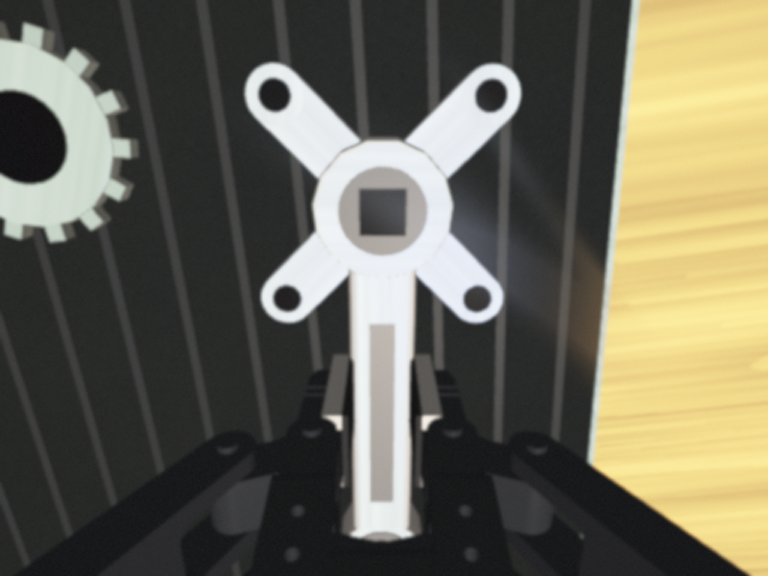

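```bash
python3 -m creep '[{"wx":0,"wy":0,"wz":0,"tx":0,"ty":0,"tz":0,"claw":1},{"wx":0,"wy":0,"wz":0,"tx":-0.005,"ty":0,"tz":0,"claw":1},{"wx":0,"wy":0,"wz":0,"tx":-0.02,"ty":0,"tz":0,"claw":1},{"wx":0,"wy":0,"wz":0,"tx":-0.05,"ty":0,"tz":0,"claw":1},{"wx":0,"wy":0,"wz":0,"tx":-0.09,"ty":0,"tz":0,"claw":1},{"wx":0,"wy":0,"wz":0,"tx":-0.12,"ty":0,"tz":0,"claw":1},{"wx":0,"wy":0,"wz":0,"tx":-0.12,"ty":0,"tz":0,"claw":1}]' 110; python3 look.py lift1
```

```text
clock: 4.95
position: [0.5697, 0.1123, 0.2187]
tool_rot: [0.054, 1.162, 3.028]
force: [-1.0, 0.9, -3.3]
grip_width: 0.0162
4.95 [0.5697 0.1123 0.2187] [-0.006  0.034 -0.006  0.096  0.003 -0.078 -0.001] [-0.12  0.7  -0.18  1.42 -0.04  1.4  -2.  ]
```

View pics/lift1b.png

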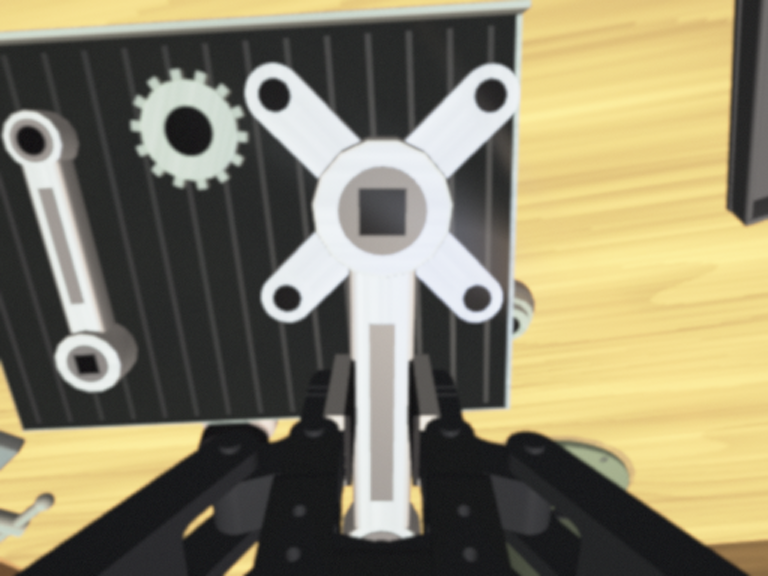

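```bash
cat > hold.py <<'E'
from h import *
import pickle,sys
n,k=sys.argv[1:3]
s,c=pickle.load(open(n+'.pkl','rb'));im0=cv2.imread(f'pics/{n}.png');im=cv2.cvtColor(im0,cv2.COLOR_BGR2GRAY).astype(np.float32)
Rt=rpy(s['tool_rot']);pt=s['position'];P,N=crank(k=='drive',False)
m=(P[:,0]<.05);P,N=P[m],N[m]
B=np.c_[[0,0,1.],[0,1.,0],[-1.,0,0]]  # crank axes in tool: x=tool z ; z=-tool x ; y=z cross x
B[:,1]=np.cross(B[:,2],B[:,0])
def F(x,y,a,h,p):
    C=(B@Ro.from_euler('zy',[a,p]).as_matrix(), B@np.array([x-.06,y,-h]))
    return compose((Rt,pt),C)
sc=np.array([.002,.002,.02,.002,.02])
def g(u,h): return -np.mean(score(im,c,F(*(u*sc+[0,0,0,.0235,0])),P,N,h,-1))
for free in (3,5):
  u=np.zeros(5)
  for h in(.002,.001):
    r=minimize(lambda q:g(np.r_[q,np.zeros(5-free)],h),u[:free],method='Nelder-Mead',options=dict(maxiter=1500,xatol=1e-3,fatol=1e-3,initial_simplex=np.vstack([u[:free]]+[u[:free]+np.eye(free)[i] for i in range(free)])))
    u=np.r_[r.x,np.zeros(5-free)]
  v=u*sc+[0,0,0,.0235,0];print(v[:2].round(4),np.degrees(v[2]).round(2),v[3].round(4),np.degrees(v[4]).round(2),-r.fun)
  if free==3: np.save('hold.npy',v);draw(im0,c,F(*v),P)
cv2.imwrite(f'pics/{n}_fit.png',im0)
E
python3 hold.py lift1 drive
```

```text
[ 0.0009 -0.0004] -0.13 0.0235 0.0 151.6683349609375
[ 0.0012 -0.0004] -0.09 0.0249 -0.81 154.58514404296875
```

View pics/lift1_fit.png

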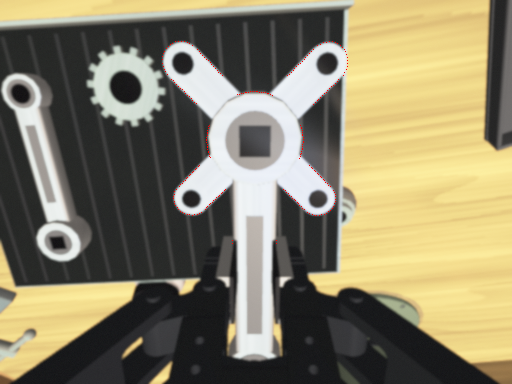

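```bash
cat > goal.py <<'E'
from h import *
from workcell import bot
import sys
k=int(sys.argv[1]);hs=[float(a) for a in sys.argv[2:]]
B=np.c_[[0,0,1.],[0,1.,0],[-1.,0,0]];B[:,1]=np.cross(B[:,2],B[:,0])
x,y,a,h,p=np.load('hold.npy')
C=(B@Ro.from_euler('zy',[a,p]).as_matrix(), B@np.array([x-.06,y,-h]))
S=compose(trayT(*TRAY),pl(*SEATP[k],.005))
s=bot.observe()
for dz in hs:
    R=S[0]@C[0].T; t=S[1]+[0,0,dz]-R@C[1]; print(dz,t.round(4),end=' ');rel(s,t,R)
print(s['force'].round(1),s['grip_width'])
E
python3 goal.py 0 0.15 0.07
```

```text
0.15 [ 0.5586 -0.1766  0.1785] t 0.0257 0.2858 -0.0520  w -23.95 23.48 3.70  dist 0.292 ang 33.7
0.07 [ 0.5586 -0.1766  0.0985] t 0.0990 0.2840 -0.0840  w -23.95 23.48 3.70  dist 0.312 ang 33.7
[-0.8 -0.1 -3.9] 0.016080673825989166
```

```bash
python3 -m creep '[{"wx":-3,"wy":3,"wz":0.5,"tx":0,"ty":0.04,"tz":-0.005,"claw":1},{"wx":-7,"wy":7,"wz":1,"tx":0,"ty":0.085,"tz":-0.012,"claw":1},{"wx":-11,"wy":11,"wz":1.7,"tx":0,"ty":0.13,"tz":-0.02,"claw":1},{"wx":-15,"wy":15,"wz":2.4,"tx":0.006,"ty":0.175,"tz":-0.03,"claw":1},{"wx":-19,"wy":19,"wz":3,"tx":0.013,"ty":0.22,"tz":-0.04,"claw":1},{"wx":-23,"wy":22.5,"wz":3.5,"tx":0.02,"ty":0.262,"tz":-0.048,"claw":1},{"wx":-23.95,"wy":23.5,"wz":3.7,"tx":0.0257,"ty":0.2858,"tz":-0.052,"claw":1},{"wx":-23.95,"wy":23.5,"wz":3.7,"tx":0.0257,"ty":0.2858,"tz":-0.052,"claw":1}]'; python3 -m creep '[{"wx":0,"wy":0,"wz":0,"tx":0,"ty":0,"tz":0,"claw":1},{"wx":0,"wy":0,"wz":0,"tx":0,"ty":0,"tz":0,"claw":1}]'; python3 look.py hov1; python3 goal.py 0 .15 .05
```

```text
clock: 5.8
position: [0.5557, -0.1807, 0.1766]
tool_rot: [-0.014, 1.568, -2.903]
force: [0.6, -0.9, -3.1]
grip_width: 0.0162
clock: 6.0
position: [0.5551, -0.1799, 0.1759]
tool_rot: [-0.232, 1.566, -3.121]
force: [0.2, 0.0, -2.8]
grip_width: 0.0161
6.0 [ 0.5551 -0.1799  0.1759] [-0.013 -0.005 -0.005 -0.012 -0.002 -0.001 -0.   ] [ 0.37  0.55 -0.22  1.77  0.15  0.84 -1.24]
0.15 [ 0.5586 -0.1766  0.1785] t -0.0023 -0.0021 -0.0037  w -0.21 0.22 0.05  dist 0.005 ang 0.3
0.05 [ 0.5586 -0.1766  0.0785] t 0.0977 -0.0020 -0.0041  w -0.21 0.22 0.05  dist 0.098 ang 0.3
[ 0.2 -0.  -3.3] 0.015929280022014537
```

View pics/hov1b.png

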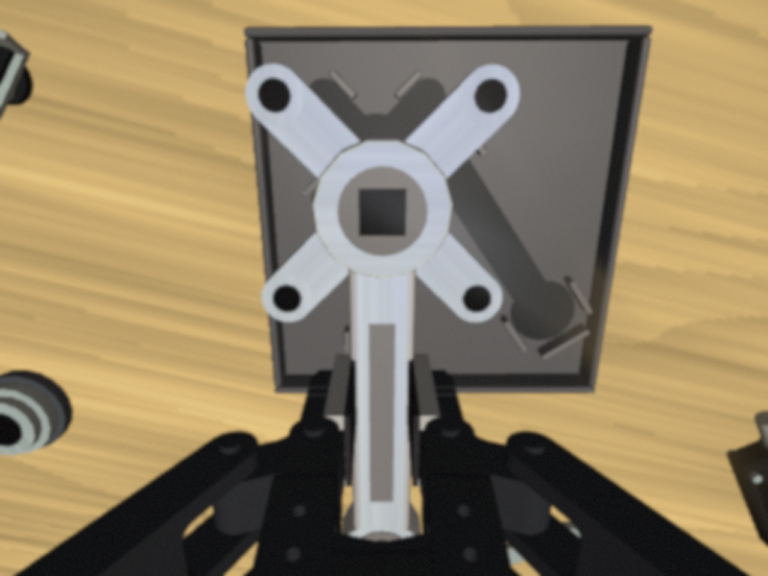

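```bash
cat > tray2.py <<'E'
from h import *
import pickle,sys
n=sys.argv[1]
s,c=pickle.load(open(n+'.pkl','rb'));im0=cv2.imread(f'pics/{n}.png');im=cv2.cvtColor(im0,cv2.COLOR_BGR2GRAY).astype(np.float32)
rp=[seg((-.03,-.105),(.09,-.105),80),seg((.108,-.1),(.108,-.07),20),seg((.108,.035),(.108,.1),40),seg((.1,.105),(-.1,.105),80),seg((-.108,.1),(-.108,-.1),80)]
RP=np.vstack([np.c_[r[0],np.full(len(r[0]),.025)] for r in rp]);RN=np.vstack([r[1] for r in rp])
w,e=opt(im,c,trayT,RP,RN,TRAY,1);print('rim',w,np.degrees(w[2]),e)
P,N=crank(False,True);m=P[:,0]<.07;P,N=P[m],N[m];R,t=pl(*SEATP[1],.005);P=P@R.T+t;N=N@R[:2,:2].T
v,e=opt(im,c,trayT,P,N,TRAY,1);print('outl',v,np.degrees(v[2]),e)
draw(im0,c,trayT(*w),P);draw(im0,c,trayT(*w),RP,(0,255,0))
cv2.imwrite(f'pics/{n}_fit.png',cv2.resize(im0[0:280,140:450],None,fx=2.4,fy=2.1,interpolation=cv2.INTER_NEAREST))
E
python3 tray2.py hov1; python3 hold.py hov1 drive
```

```text
rim [ 0.58122827 -0.20779242  3.40253473] 194.95087971542353 52.1786994934082
outl [ 0.57089365 -0.20430198  3.49778299] 200.40820303312148 18.967323303222656
[ 0.0008 -0.0002] -0.09 0.0235 0.0 77.79293823242188
[ 0.0013 -0.0001] -0.08 0.026 -0.56 83.2754898071289
```

View pics/hov1_fit.png

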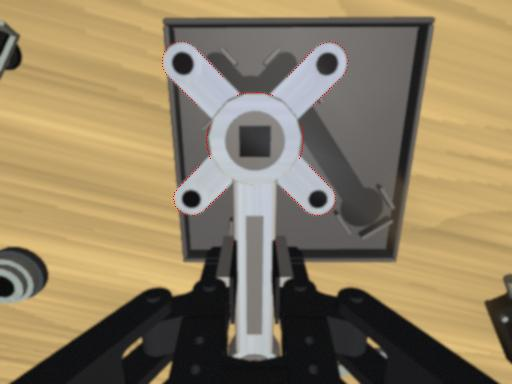

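```bash
echo 'TRAY=[0.5814,-0.2083,np.radians(194.75)]'>>h.py; python3 tray2.py hov1; python3 goal.py 0 .045 0.02
```

```text
rim [ 0.58121889 -0.20783102  3.4026917 ] 194.95987326846864 52.18498992919922
outl [ 0.57078771 -0.204305    3.49955292] 200.50961237794897 18.979415893554688
0.045 [ 0.5582 -0.1759  0.0735] t 0.1027 -0.0028 -0.0039  w -0.34 0.22 0.05  dist 0.103 ang 0.4
0.02 [ 0.5582 -0.1759  0.0485] t 0.1277 -0.0028 -0.0040  w -0.34 0.22 0.05  dist 0.128 ang 0.4
[ 0.2 -0.  -3.3] 0.015929280022014537
```

View pics/hov1_fit.png

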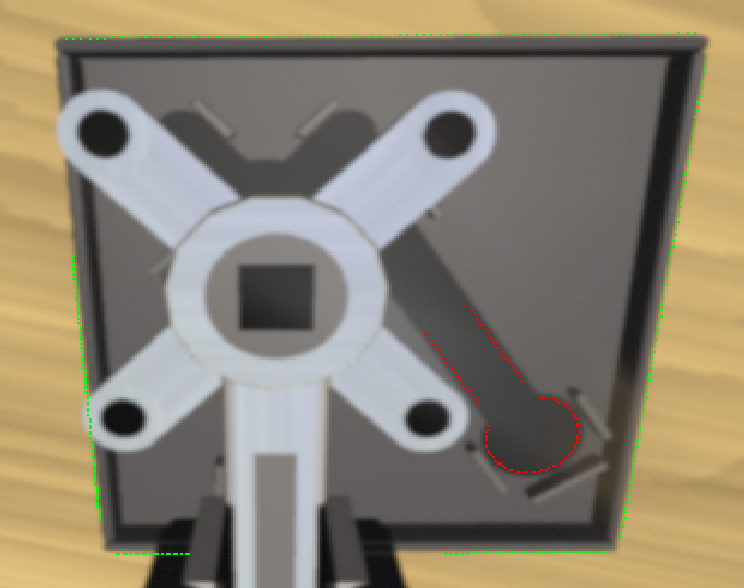

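```bash
echo 'TRAY=[0.5814,-0.2083,np.radians(194.65)]'>>h.py; python3 -m creep '[{"wx":-0.25,"wy":0.2,"wz":0,"tx":0.04,"ty":-0.0027,"tz":-0.0039,"claw":1},{"wx":-0.25,"wy":0.2,"wz":0,"tx":0.08,"ty":-0.0027,"tz":-0.0039,"claw":1},{"wx":-0.25,"wy":0.2,"wz":0,"tx":0.1027,"ty":-0.0027,"tz":-0.0039,"claw":1},{"wx":-0.25,"wy":0.2,"wz":0,"tx":0.1027,"ty":-0.0027,"tz":-0.0039,"claw":1},{"wx":-0.25,"wy":0.2,"wz":0,"tx":0.1027,"ty":-0.0027,"tz":-0.0039,"claw":1}]'; python3 look.py hov2; python3 goal.py 0 .045 .015
```

```text
clock: 6.55
position: [0.5587, -0.1752, 0.074]
tool_rot: [-1.364, 1.57, 2.036]
force: [-0.6, -1.1, -2.0]
grip_width: 0.0164
6.55 [ 0.5587 -0.1752  0.074 ] [ 0.008 -0.03  -0.    -0.011 -0.001  0.     0.002] [ 0.34  0.7  -0.19  1.82  0.2   0.64 -1.29]
0.045 [ 0.5583 -0.1758  0.0735] t 0.0012 0.0001 0.0009  w 0.06 -0.06 0.02  dist 0.002 ang 0.1
0.015 [ 0.5583 -0.1758  0.0435] t 0.0312 0.0001 0.0010  w 0.06 -0.06 0.02  dist 0.031 ang 0.1
[-0.3  0.3 -3.1] 0.016024598990645608
```

View pics/hov2b.png

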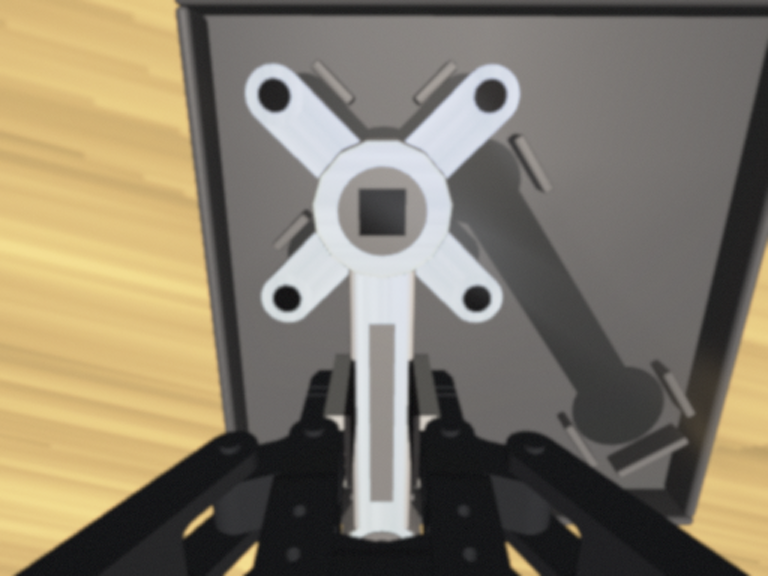

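```bash
cat > tray3.py <<'E'
from h import *
import pickle,sys
n=sys.argv[1]
s,c=pickle.load(open(n+'.pkl','rb'));im0=cv2.imread(f'pics/{n}.png');im=cv2.cvtColor(im0,cv2.COLOR_BGR2GRAY).astype(np.float32)
P0,N0=crank(False,True);m=(P0[:,0]<.10);P,N=P0[m],N0[m];R,t=pl(*SEATP[1],.005);P=P@R.T+t;N=N@R[:2,:2].T
Pe=P0@R.T+t
v,e=opt(im,c,trayT,P,N,TRAY,1,((.002,.002),(.0012,.001)));print('outl',v,np.degrees(v[2]),e)
D=trayT(*TRAY);print('seat shift at drive grip (tray axes)',[ (D[0].T@(trayT(*v)[0]@np.array(q)+trayT(*v)[1]-D[1])-q).round(4) for q in([.015,-.0375,0],[-.045,-.0375,0])])
P1,_=crank(True,True);R,t=pl(*SEATP[0],.005);P1=P1@R.T+t
for T,col in((TRAY,(0,255,0)),(v,(0,0,255))): draw(im0,c,trayT(*T),np.vstack([Pe,P1]),col)
cv2.imwrite(f'pics/{n}_fit.png',cv2.resize(im0[0:330,120:500],None,fx=2.1,fy=1.8,interpolation=cv2.INTER_CUBIC))
E
python3 tray3.py hov2
```

```text
outl [ 0.57494501 -0.20796513  3.46559682] 198.5640711951512 17.98918342590332
seat shift at drive grip (tray axes) [array([ 0.0087, -0.0008,  0.    ]), array([ 0.0088, -0.0049,  0.    ])]
```

View pics/hov2_fit.png

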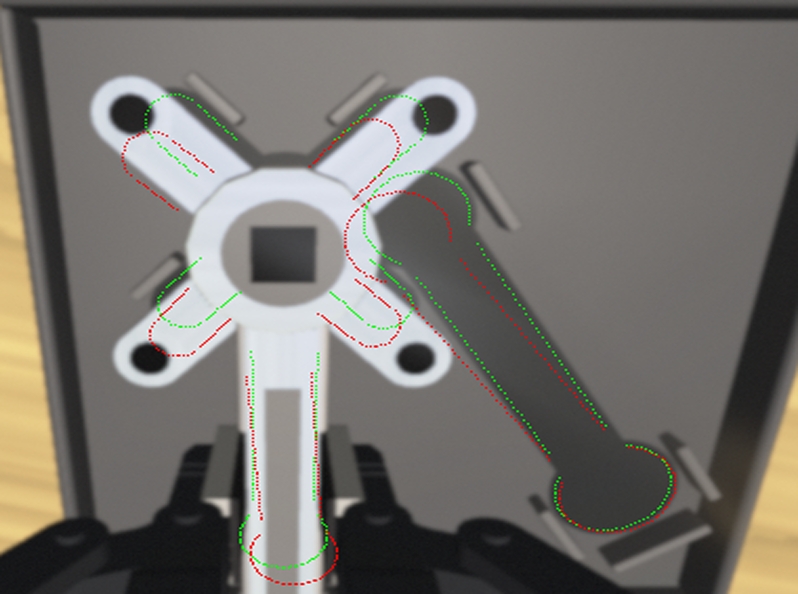

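```bash
python3 -m creep '[{"wx":0,"wy":0,"wz":0,"tx":0.015,"ty":0,"tz":0.0009,"claw":1},{"wx":0,"wy":0,"wz":0,"tx":0.030,"ty":0,"tz":0.0009,"claw":1},{"wx":0,"wy":0,"wz":0,"tx":0.036,"ty":0,"tz":0.0009,"claw":1},{"wx":0,"wy":0,"wz":0,"tx":0.036,"ty":0,"tz":0.0009,"claw":1},{"wx":0,"wy":0,"wz":0,"tx":0.036,"ty":0,"tz":0.0009,"claw":1}]'; python3 goal.py 0 .015 .0
```

```text
clock: 7.1
position: [0.5583, -0.1758, 0.0386]
tool_rot: [-2.658, 1.57, 0.742]
force: [0.9, -0.6, -2.9]
grip_width: 0.0163
0.015 [ 0.5583 -0.1758  0.0435] t -0.0049 0.0000 0.0000  w 0.05 -0.05 0.02  dist 0.005 ang 0.1
0.0 [ 0.5583 -0.1758  0.0285] t 0.0101 0.0000 0.0000  w 0.05 -0.05 0.02  dist 0.010 ang 0.1
[ 0.9 -0.6 -2.9] 0.016257568773610894
```

Position error is zero laterally; lower on in small steps watching force.

```bash
python3 -m creep '[{"wx":0,"wy":0,"wz":0,"tx":0.003,"ty":0,"tz":0,"claw":1},{"wx":0,"wy":0,"wz":0,"tx":0.006,"ty":0,"tz":0,"claw":1},{"wx":0,"wy":0,"wz":0,"tx":0.008,"ty":0,"tz":0,"claw":1},{"wx":0,"wy":0,"wz":0,"tx":0.008,"ty":0,"tz":0,"claw":1}]'; python3 goal.py 0 .0; python3 look.py set1
```

```text
clock: 7.5
position: [0.5582, -0.1757, 0.0304]
tool_rot: [-2.388, 1.57, 1.012]
force: [-0.2, -0.2, -2.2]
grip_width: 0.0161
0.0 [ 0.5583 -0.1758  0.0285] t 0.0019 0.0001 -0.0000  w 0.06 -0.04 0.03  dist 0.002 ang 0.1
[-0.2 -0.2 -2.2] 0.016079537859878087
7.5 [ 0.5582 -0.1757  0.0304] [ 0.001 -0.006  0.001 -0.001 -0.001  0.006  0.002] [ 0.32  0.77 -0.17  1.83  0.22  0.56 -1.3 ]
```

View pics/set1b.png

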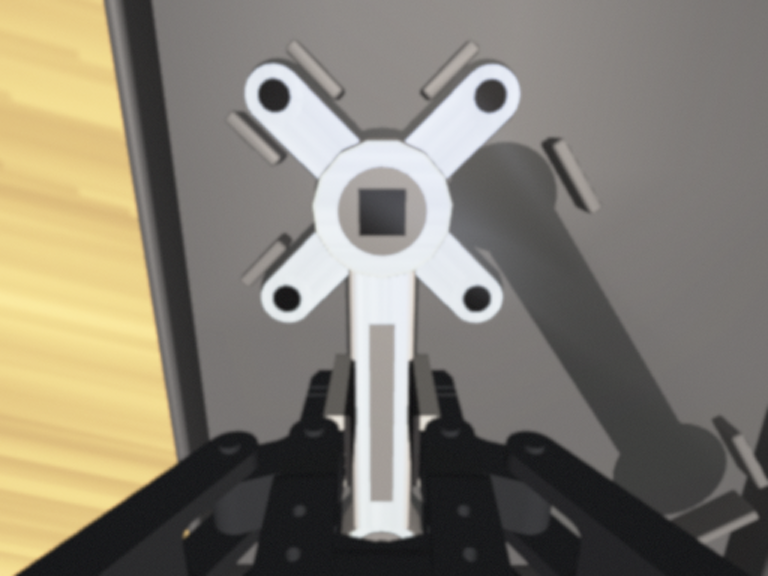

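```bash
python3 -m creep '[{"wx":0,"wy":0,"wz":0,"tx":0.0015,"ty":0,"tz":0,"claw":1},{"wx":0,"wy":0,"wz":0,"tx":0.0025,"ty":0,"tz":0,"claw":1},{"wx":0,"wy":0,"wz":0,"tx":0.0025,"ty":0,"tz":0,"claw":1}]'; python3 goal.py 0 .0
```

```text
clock: 7.85
position: [0.5585, -0.1758, 0.0294]
tool_rot: [3.076, 1.57, 0.193]
force: [-8.0, 1.2, 25.2]
grip_width: 0.0162
0.0 [ 0.5583 -0.1758  0.0285] t 0.0009 0.0000 0.0002  w 0.05 -0.06 -0.00  dist 0.001 ang 0.1
[-8.   1.2 25.2] 0.016162137907795856
```

```bash
python3 -m creep '[{"wx":0,"wy":0,"wz":0,"tx":-0.001,"ty":0,"tz":0,"claw":0.7},{"wx":0,"wy":0,"wz":0,"tx":-0.001,"ty":0,"tz":0,"claw":0.6},{"wx":0,"wy":0,"wz":0,"tx":-0.001,"ty":0,"tz":0,"claw":0.6},{"wx":0,"wy":0,"wz":0,"tx":-0.02,"ty":0,"tz":0,"claw":0.6},{"wx":0,"wy":0,"wz":0,"tx":-0.05,"ty":0,"tz":0,"claw":0.6},{"wx":0,"wy":0,"wz":0,"tx":-0.09,"ty":0,"tz":0,"claw":0.6},{"wx":0,"wy":0,"wz":0,"tx":-0.13,"ty":0,"tz":0,"claw":0.6},{"wx":0,"wy":0,"wz":0,"tx":-0.17,"ty":0,"tz":0,"claw":0.6}]'; python3 look.py rel1
```

```text
clock: 8.65
position: [0.5581, -0.1758, 0.201]
tool_rot: [-3.055, 1.57, 0.345]
force: [0.4, -0.5, 0.3]
grip_width: 0.0341
8.65 [ 0.5581 -0.1758  0.201 ] [ 0.075 -0.509 -0.091 -0.323 -0.178  0.813  0.15 ] [ 0.37  0.52 -0.23  1.75  0.14  0.89 -1.24]
```

View pics/rel1b.png

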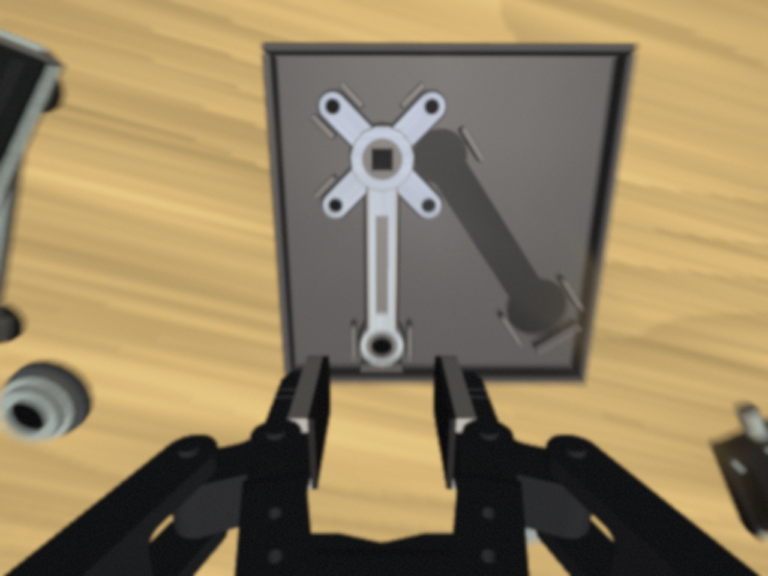

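```bash
python3 - <<'E'
from h import *
from workcell import bot
s=bot.observe();M=np.load('plain.npy');R,t=M[:,:3],M[:,3]
rel(s,R@[.06,0,.208]+t,toolR(-R[:,2],-R[:,0]))
print(R@[.06,0,.208]+t,s['qd'])
E
```

```text
t -0.0589 -0.4246 -0.1838  w 20.04 -24.17 -4.63  dist 0.466 ang 31.7
[0.62942609 0.28113791 0.26604451] [-0.00927655  0.03564351  0.01186563  0.02071241  0.02987531 -0.13976415
 -0.02711216]
```

```bash
python3 -m creep '[{"wx":1,"wy":-1,"wz":0,"tx":-0.02,"ty":-0.04,"tz":-0.02,"claw":0.4},{"wx":4,"wy":-5,"wz":-1,"tx":-0.045,"ty":-0.085,"tz":-0.04,"claw":0.4},{"wx":7,"wy":-9,"wz":-2,"tx":-0.0589,"ty":-0.13,"tz":-0.06,"claw":0.4},{"wx":10,"wy":-13,"wz":-2.5,"tx":-0.0589,"ty":-0.175,"tz":-0.08,"claw":0.4},{"wx":13,"wy":-16,"wz":-3,"tx":-0.0589,"ty":-0.22,"tz":-0.1,"claw":0.4},{"wx":15,"wy":-19,"wz":-3.5,"tx":-0.0589,"ty":-0.265,"tz":-0.12,"claw":0.4},{"wx":18,"wy":-22,"wz":-4,"tx":-0.0589,"ty":-0.31,"tz":-0.14,"claw":0.4},{"wx":20,"wy":-24.2,"wz":-4.6,"tx":-0.0589,"ty":-0.355,"tz":-0.16,"claw":0.4}]'; python3 - <<'E'
from h import *
from workcell import bot
s=bot.observe();M=np.load('plain.npy');R,t=M[:,:3],M[:,3]
rel(s,R@[.06,0,.208]+t,toolR(-R[:,2],-R[:,0]))
print(s['qpos'].round(2))
E
```

```text
clock: 9.5
position: [0.6234, 0.2052, 0.2656]
tool_rot: [-0.006, 1.149, 3.037]
force: [1.0, -0.1, 0.9]
grip_width: 0.0511
t 0.0004 -0.0762 0.0015  w -0.08 0.17 -0.06  dist 0.076 ang 0.2
[-0.22  0.8  -0.22  1.12 -0.05  1.61 -2.06]
```

```bash
python3 -m creep '[{"wx":0,"wy":0,"wz":0,"tx":0,"ty":-0.045,"tz":0.0015,"claw":0.4},{"wx":0,"wy":0,"wz":0,"tx":0,"ty":-0.0762,"tz":0.0015,"claw":0.4},{"wx":0,"wy":0,"wz":0,"tx":0,"ty":-0.0762,"tz":0.0015,"claw":0.4},{"wx":0,"wy":0,"wz":0,"tx":0,"ty":-0.0762,"tz":0.0015,"claw":0.4}]'; python3 look.py rk4; python3 rack.py rk4 plain;python3 - <<'E'
from h import *
from workcell import bot
s=bot.observe();M=np.load('plain.npy');R,t=M[:,:3],M[:,3]
for h in (.06,.020):rel(s,R@[.06,0,h]+t,toolR(-R[:,2],-R[:,0]))
E
```

```text
clock: 9.9
position: [0.6294, 0.2816, 0.2656]
tool_rot: [-0.005, 1.148, 3.039]
force: [0.1, -0.6, -0.5]
grip_width: 0.0513
9.9 [0.6294 0.2816 0.2656] [ 0.035 -0.018  0.015  0.015  0.005 -0.001  0.004] [-0.32  0.85 -0.22  1.01 -0.07  1.65 -2.16]
rack [0.53347496 0.20168549 3.02483741] 173.31041743166523 90.23111724853516
plain [ 0.0581 -0.0892 -3.1226] -178.91086533376043 129.2948760986328 grip world [0.5489 0.2908 0.0836] x [ 0.9094 -0.0875 -0.4067]
t 0.1477 -0.0017 -0.0002  w -0.16 0.18 -0.32  dist 0.148 ang 0.4
t 0.1877 -0.0019 -0.0004  w -0.16 0.18 -0.32  dist 0.188 ang 0.4
```

View pics/rk4_plain.png

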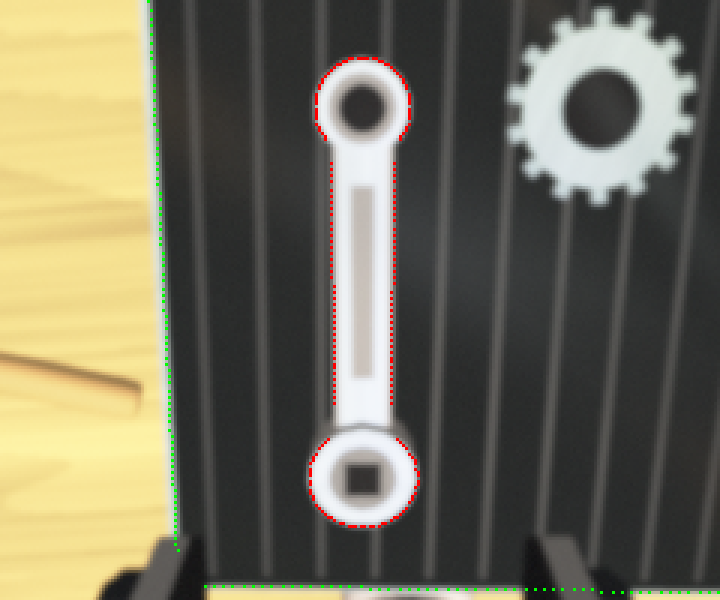

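```bash
python3 -m creep '[{"wx":0,"wy":0,"wz":0,"tx":0.05,"ty":-0.0018,"tz":-0.0003,"claw":0.5},{"wx":0,"wy":0,"wz":0,"tx":0.1,"ty":-0.0018,"tz":-0.0003,"claw":0.5},{"wx":0,"wy":0,"wz":0,"tx":0.145,"ty":-0.0018,"tz":-0.0003,"claw":0.5},{"wx":0,"wy":0,"wz":0,"tx":0.148,"ty":-0.0018,"tz":-0.0003,"claw":0.5},{"wx":0,"wy":0,"wz":0,"tx":0.148,"ty":-0.0018,"tz":-0.0003,"claw":0.5}]'; python3 look.py rk5; python3 - <<'E'
from h import *
from workcell import bot
s=bot.observe();M=np.load('plain.npy');R,t=M[:,:3],M[:,3]
for h in (.06,.020):rel(s,R@[.06,0,h]+t,toolR(-R[:,2],-R[:,0]))
E
```

```text
clock: 10.45
position: [0.5703, 0.2873, 0.131]
tool_rot: [-0.002, 1.149, 3.039]
force: [-0.2, -0.0, 0.5]
grip_width: 0.0429
10.45 [0.5703 0.2873 0.131 ] [-0.    -0.027  0.003 -0.052 -0.001  0.017 -0.001] [-0.32  0.88 -0.24  1.31 -0.06  1.31 -2.16]
t 0.0014 -0.0006 0.0008  w -0.23 0.09 -0.26  dist 0.002 ang 0.4
t 0.0414 -0.0008 0.0008  w -0.23 0.09 -0.26  dist 0.041 ang 0.4
```

View pics/rk5b.png

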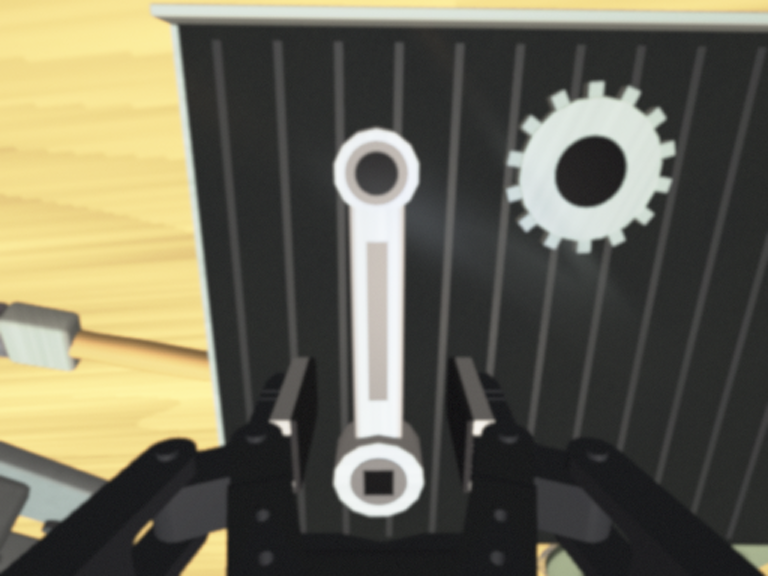

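```bash
python3 -m creep '[{"wx":-0.2,"wy":0,"wz":-0.2,"tx":0.02,"ty":-0.0012,"tz":0.0008,"claw":0.5},{"wx":-0.2,"wy":0,"wz":-0.2,"tx":0.041,"ty":-0.0012,"tz":0.0008,"claw":0.5},{"wx":-0.2,"wy":0,"wz":-0.2,"tx":0.042,"ty":-0.0012,"tz":0.0008,"claw":0.5},{"wx":-0.2,"wy":0,"wz":-0.2,"tx":0.042,"ty":-0.0012,"tz":0.0008,"claw":0.5},{"wx":-0.2,"wy":0,"wz":-0.2,"tx":0.042,"ty":-0.0012,"tz":0.0008,"claw":0.7},{"wx":-0.2,"wy":0,"wz":-0.2,"tx":0.042,"ty":-0.0012,"tz":0.0008,"claw":0.85},{"wx":-0.2,"wy":0,"wz":-0.2,"tx":0.042,"ty":-0.0012,"tz":0.0008,"claw":0.95},{"wx":-0.2,"wy":0,"wz":-0.2,"tx":0.042,"ty":-0.0012,"tz":0.0008,"claw":1}]' 80;  python3 - <<'E'
from h import *
from workcell import bot
s=bot.observe();M=np.load('plain.npy');R,t=M[:,:3],M[:,3]
for h in (.020,):rel(s,R@[.06,0,h]+t,toolR(-R[:,2],-R[:,0]))
E
```

```text
clock: 11.3
position: [0.555, 0.2909, 0.0956]
tool_rot: [-0.019, 1.153, 3.024]
force: [3.2, -0.8, 8.2]
grip_width: 0.0176
t 0.0015 0.0007 0.0006  w -0.03 -0.06 0.02  dist 0.002 ang 0.1
```

```bash
python3 -m creep '[{"wx":0,"wy":0,"wz":0,"tx":0,"ty":0,"tz":0,"claw":1},{"wx":0,"wy":0,"wz":0,"tx":0,"ty":0,"tz":0,"claw":1},{"wx":0,"wy":0,"wz":0,"tx":-0.008,"ty":0,"tz":0,"claw":1},{"wx":0,"wy":0,"wz":0,"tx":-0.03,"ty":0,"tz":0,"claw":1},{"wx":0,"wy":0,"wz":0,"tx":-0.07,"ty":0,"tz":0,"claw":1},{"wx":0,"wy":0,"wz":0,"tx":-0.11,"ty":0,"tz":0,"claw":1},{"wx":0,"wy":0,"wz":0,"tx":-0.14,"ty":0,"tz":0,"claw":1},{"wx":0,"wy":0,"wz":0,"tx":-0.14,"ty":0,"tz":0,"claw":1}]' 110; python3 look.py lift2
cat > hold2.py <<'E'
from h import *
import pickle,sys
n=sys.argv[1]
s,c=pickle.load(open(n+'.pkl','rb'));im0=cv2.imread(f'pics/{n}.png');im=cv2.cvtColor(im0,cv2.COLOR_BGR2GRAY).astype(np.float32)
Rt=rpy(s['tool_rot']);pt=s['position'];P,N=crank(False,False)
m=(P[:,0]>.085);P,N=P[m],N[m]
B=np.c_[[0,0,-1.],[0,-1.,0],[-1.,0,0]]
F=lambda x,y,a,h,p:compose((Rt,pt),(B@Ro.from_euler('zy',[a,p]).as_matrix(), B@(Ro.from_euler('z',a).as_matrix()@np.array([-.06,0,0])+np.array([x,y,-h]))))
sc=np.array([.002,.002,.02,.002,.02]);v0=np.array([0,0,0,.0225,0])
def g(u,h): return -np.mean(score(im,c,F(*(u*sc+v0)),P,N,h,-1))
for free in (3,5):
  u=np.zeros(5)
  for h in(.002,.001):
    r=minimize(lambda q:g(np.r_[q,np.zeros(5-free)],h),u[:free],method='Nelder-Mead',options=dict(maxiter=1500,xatol=1e-3,fatol=1e-3,initial_simplex=np.vstack([u[:free]]+[u[:free]+np.eye(free)[i] for i in range(free)])))
    u=np.r_[r.x,np.zeros(5-free)]
  v=u*sc+v0;print(v[:2].round(4),np.degrees(v[2]).round(2),v[3].round(4),np.degrees(v[4]).round(2),-r.fun)
  if free==3: np.save('hold2.npy',v);draw(im0,c,F(*v),P)
cv2.imwrite(f'pics/{n}_fit.png',im0)
E
python3 hold2.py lift2
```

```text
clock: 12.1
position: [0.6139, 0.2842, 0.2277]
tool_rot: [-0.026, 1.159, 3.016]
force: [0.6, 0.7, -2.3]
grip_width: 0.0167
12.1 [0.6139 0.2842 0.2277] [-0.008  0.029 -0.008  0.101  0.002 -0.076 -0.   ] [-0.31  0.85 -0.23  1.12 -0.06  1.53 -2.15]
[-0.001   0.0004] 0.06 0.0225 0.0 161.9639892578125
[-0.0012  0.0002] 0.29 0.0254 0.19 168.7200469970703
```

View pics/lift2_fit.png

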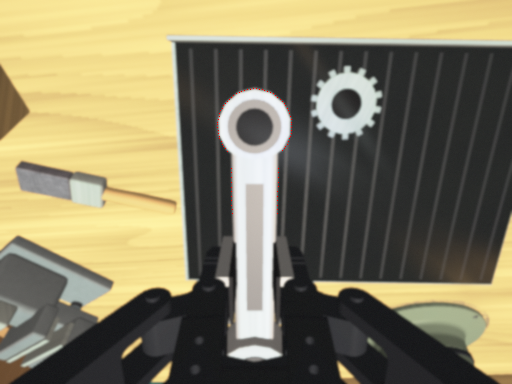

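```bash
cat > goal2.py <<'E'
from h import *
from workcell import bot
import sys
hs=[float(a) for a in sys.argv[1:]]
B=np.c_[[0,0,-1.],[0,-1.,0],[-1.,0,0]]
x,y,a,h,p=np.load('hold2.npy');h=.0235
C=(B@Ro.from_euler('zy',[a,p]).as_matrix(), B@(Ro.from_euler('z',a).as_matrix()@np.array([-.06,0,0])+np.array([x,y,-h])))
S=compose(trayT(*TRAY),pl(*SEATP[1],.005))
s=bot.observe()
for dz in hs:
    R=S[0]@C[0].T; t=S[1]+[0,0,dz]-R@C[1]; print(dz,t.round(4),end=' ');rel(s,t,R)
print(s['force'].round(1),s['grip_width'],s['qpos'].round(2))
E
python3 goal2.py .15 .08
```

```text
0.15 [ 0.5836 -0.2455  0.1785] t 0.0285 0.5303 -0.0394  w -54.43 21.64 11.95  dist 0.532 ang 59.8
0.08 [ 0.5836 -0.2455  0.1085] t 0.0925 0.5309 -0.0676  w -54.43 21.64 11.95  dist 0.543 ang 59.8
[-0.1 -0.4 -3.8] 0.016524007797869278 [-0.31  0.85 -0.23  1.12 -0.06  1.53 -2.15]
```

```bash
python3 -m creep '[{"wx":-2,"wy":1,"wz":0.5,"tx":0,"ty":0.035,"tz":0,"claw":1},{"wx":-7,"wy":3,"wz":1.5,"tx":0,"ty":0.08,"tz":-0.003,"claw":1},{"wx":-13,"wy":5,"wz":2.8,"tx":0,"ty":0.127,"tz":-0.006,"claw":1},{"wx":-19,"wy":7.5,"wz":4,"tx":0,"ty":0.175,"tz":-0.01,"claw":1},{"wx":-25,"wy":10,"wz":5.5,"tx":0,"ty":0.222,"tz":-0.014,"claw":1},{"wx":-31,"wy":12.3,"wz":6.8,"tx":0.002,"ty":0.27,"tz":-0.018,"claw":1},{"wx":-36,"wy":14.5,"wz":8,"tx":0.005,"ty":0.317,"tz":-0.022,"claw":1},{"wx":-41,"wy":16.3,"wz":9,"tx":0.008,"ty":0.363,"tz":-0.026,"claw":1}]'; python3 goal2.py .15
```

```text
clock: 12.95
position: [0.5952, -0.0803, 0.2034]
tool_rot: [-0.39, 1.465, -2.896]
force: [1.0, -0.6, -1.4]
grip_width: 0.0166
0.15 [ 0.5836 -0.2455  0.1785] t 0.0302 0.1271 0.1046  w -13.17 5.32 2.94  dist 0.167 ang 14.5
[ 1.  -0.6 -1.4] 0.016634776362722058 [ 0.24  0.6  -0.32  1.62  0.23  1.07 -1.1 ]
```

```bash
python3 -m creep '[{"wx":-4,"wy":1.7,"wz":0.9,"tx":0.01,"ty":0.036,"tz":0.03,"claw":1},{"wx":-8,"wy":3.4,"wz":1.8,"tx":0.018,"ty":0.072,"tz":0.06,"claw":1},{"wx":-11.5,"wy":4.6,"wz":2.5,"tx":0.026,"ty":0.105,"tz":0.088,"claw":1},{"wx":-13.2,"wy":5.3,"wz":2.9,"tx":0.03,"ty":0.127,"tz":0.1046,"claw":1},{"wx":-13.2,"wy":5.3,"wz":2.9,"tx":0.03,"ty":0.127,"tz":0.1046,"claw":1},{"wx":-13.2,"wy":5.3,"wz":2.9,"tx":0.03,"ty":0.127,"tz":0.1046,"claw":1}]'; python3 look.py ph1; python3 hold2.py ph1; python3 goal2.py .15 .04
```

```text
clock: 13.55
position: [0.5827, -0.2451, 0.1778]
tool_rot: [-1.379, 1.568, 2.628]
force: [0.3, 0.7, -1.4]
grip_width: 0.0165
13.55 [ 0.5827 -0.2451  0.1778] [-0.035 -0.008 -0.015  0.001 -0.001  0.003 -0.009] [ 0.55  0.63 -0.37  1.63  0.27  0.93 -0.62]
[-0.0011 -0.0003] 0.33 0.0225 0.0 62.83872604370117
[-0.0018 -0.0005] 0.46 0.0268 1.24 74.38298034667969
0.15 [ 0.5832 -0.245   0.1785] t -0.0004 0.0005 0.0007  w 0.34 0.01 0.13  dist 0.001 ang 0.4
0.04 [ 0.5832 -0.245   0.0685] t 0.1096 0.0007 0.0006  w 0.34 0.01 0.13  dist 0.110 ang 0.4
[-0.2  1.  -1.6] 0.01646273377213677 [ 0.55  0.63 -0.37  1.63  0.27  0.93 -0.62]
```

View pics/ph1b.png

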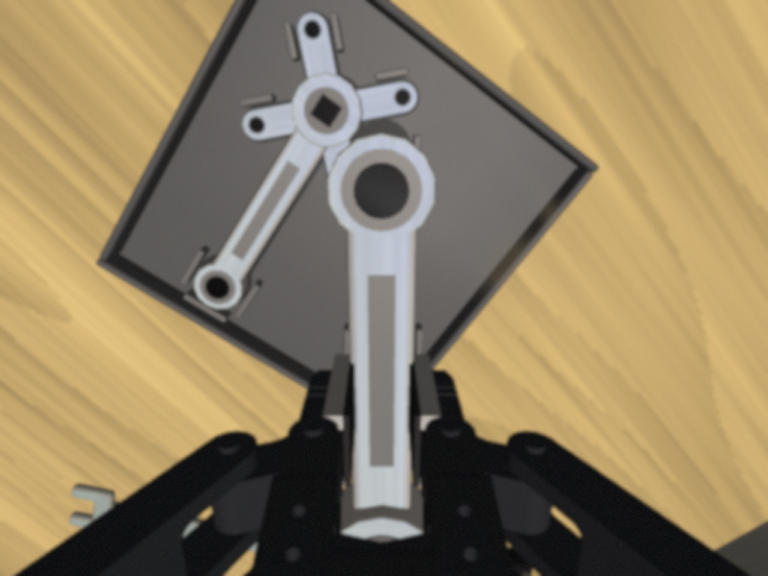

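```bash
cat > seen.py <<'E'
from h import *
import pickle,sys
n=sys.argv[1]
s,c=pickle.load(open(n+'.pkl','rb'));im0=cv2.imread(f'pics/{n}.png');im=cv2.cvtColor(im0,cv2.COLOR_BGR2GRAY).astype(np.float32)
for k in sys.argv[2:]:
    i=0 if k=='drive' else 1
    P,N=crank(i==0,False);A=compose(trayT(*TRAY),pl(0,0,0,.005))
    def ok(P):
        q=proj(c,P@(A[0]@pl(*SEATP[i])[0]).T+A[0]@pl(*SEATP[i])[1]+A[1]);return (q[:,0]>3)&(q[:,0]<508)&(q[:,1]>3)&(q[:,1]<380)
    m=ok(P)
    if n.startswith('ph') : m&=~((P[:,0]>0)&(P[:,0]<.055)&(P[:,1]>.005))   # arm hidden by held crank
    P,N=P[m],N[m]
    w,q=opt(im,c,lambda x,y,a:compose(A,pl(x,y,a)),P,N,SEATP[i],-1,((.002,.002),(.0012,.0015)))
    print(k,(w-SEATP[i]).round(4),np.degrees(w[2]-SEATP[i][2]).round(2),q);draw(im0,c,compose(A,pl(*w)),P)
cv2.imwrite(f'pics/{n}_seen.png',cv2.resize(im0,None,fx=1.5,fy=1.5,interpolation=cv2.INTER_NEAREST))
E
python3 seen.py ph1 drive; python3 seen.py rel1 drive
python3 -c "
import numpy as np;np.save('hold2.npy',[-.001,.0001,np.radians(.2),.0235,0])"; python3 goal2.py .15 .045
```

```text
drive [-0.0001 -0.0003  0.0032] 0.18 79.11628723144531
drive [ 0.0005 -0.0001  0.0018] 0.1 69.87033081054688
0.15 [ 0.5834 -0.2453  0.1785] t -0.0004 0.0009 0.0007  w 0.20 0.01 0.13  dist 0.001 ang 0.2
0.045 [ 0.5834 -0.2453  0.0735] t 0.1046 0.0011 0.0007  w 0.20 0.01 0.13  dist 0.105 ang 0.2
[-0.2  1.  -1.6] 0.01646273377213677 [ 0.55  0.63 -0.37  1.63  0.27  0.93 -0.62]
```

View pics/ph1_seen.png

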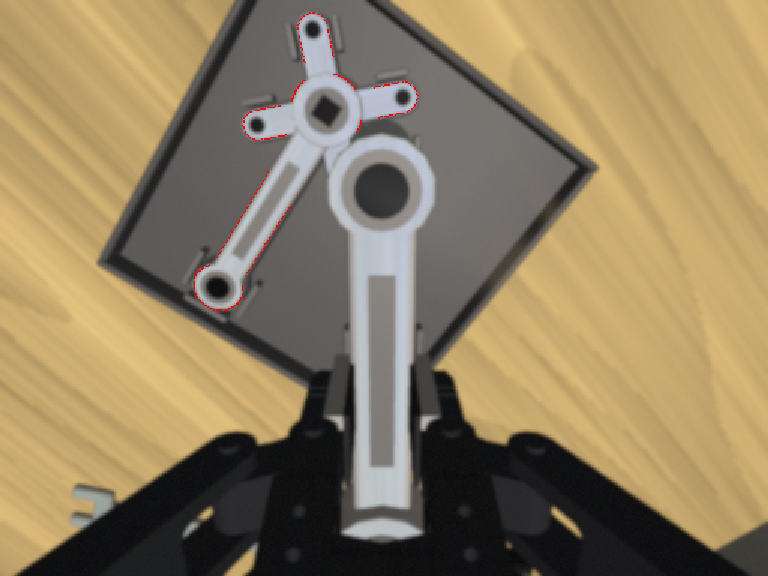

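```bash
python3 -m creep '[{"wx":0.2,"wy":0,"wz":0.1,"tx":0.04,"ty":0.001,"tz":0.0007,"claw":1},{"wx":0.2,"wy":0,"wz":0.1,"tx":0.08,"ty":0.001,"tz":0.0007,"claw":1},{"wx":0.2,"wy":0,"wz":0.1,"tx":0.1046,"ty":0.001,"tz":0.0007,"claw":1},{"wx":0.2,"wy":0,"wz":0.1,"tx":0.1046,"ty":0.001,"tz":0.0007,"claw":1},{"wx":0.2,"wy":0,"wz":0.1,"tx":0.1046,"ty":0.001,"tz":0.0007,"claw":1}]'; python3 look.py ph2; python3 goal2.py .045 .015; python3 seen.py ph2 drive; python3 hold2.py ph2;python3 -c "
import numpy as np;np.save('hold2.npy',[-.001,.0001,np.radians(.2),.0235,0])"
```

```text
clock: 14.1
position: [0.5839, -0.2439, 0.0741]
tool_rot: [-1.731, 1.57, 2.275]
force: [0.6, -0.5, -0.8]
grip_width: 0.0168
14.1 [ 0.5839 -0.2439  0.0741] [ 0.011 -0.029 -0.004 -0.015  0.     0.001  0.004] [ 0.52  0.77 -0.33  1.68  0.33  0.75 -0.68]
0.045 [ 0.5834 -0.2453  0.0735] t 0.0015 -0.0001 0.0012  w 0.06 -0.03 -0.03  dist 0.002 ang 0.1
0.015 [ 0.5834 -0.2453  0.0435] t 0.0315 -0.0001 0.0012  w 0.06 -0.03 -0.03  dist 0.031 ang 0.1
[ 0.1 -0.  -2.2] 0.01665893336905368 [ 0.52  0.76 -0.33  1.68  0.33  0.75 -0.68]
drive [-0.0001  0.0001  0.0038] 0.22 107.80182647705078
[-0.0013 -0.0006] 0.78 0.0225 0.0 72.02985382080078
[-0.0019 -0.0002] -0.02 0.0283 1.72 79.6005859375
```

View pics/ph2_seen.png

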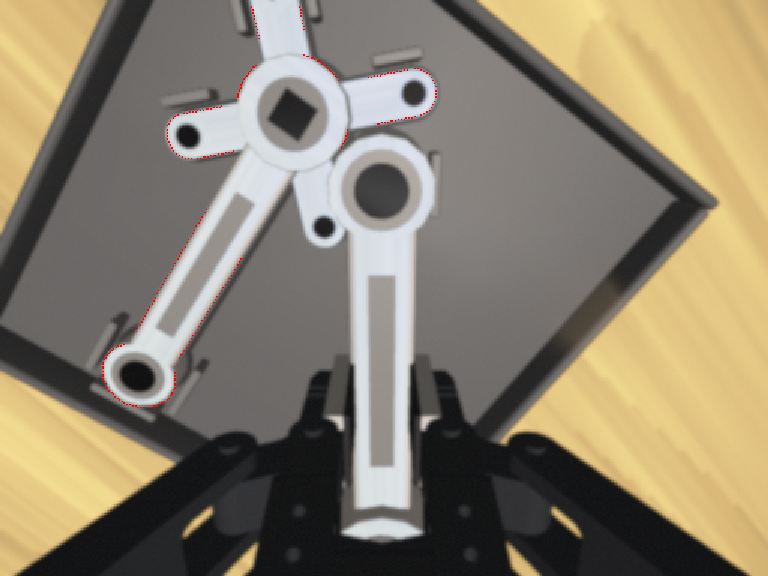

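```bash
python3 -m creep '[{"wx":0,"wy":0,"wz":0,"tx":0.012,"ty":0,"tz":0.0012,"claw":1},{"wx":0,"wy":0,"wz":0,"tx":0.024,"ty":0,"tz":0.0012,"claw":1},{"wx":0,"wy":0,"wz":0,"tx":0.031,"ty":0,"tz":0.0012,"claw":1},{"wx":0,"wy":0,"wz":0,"tx":0.031,"ty":0,"tz":0.0012,"claw":1},{"wx":0,"wy":0,"wz":0,"tx":0.031,"ty":0,"tz":0.0012,"claw":1}]'; python3 look.py ph3; python3 goal2.py .015 .0; python3 seen.py ph3 drive
```

```text
clock: 14.65
position: [0.5835, -0.2453, 0.0438]
tool_rot: [2.664, 1.57, 0.386]
force: [0.6, 0.5, -2.2]
grip_width: 0.0169
14.65 [ 0.5835 -0.2453  0.0438] [ 0.002 -0.009 -0.001 -0.004  0.001  0.002  0.001] [ 0.51  0.81 -0.31  1.69  0.35  0.7  -0.69]
0.015 [ 0.5834 -0.2453  0.0435] t 0.0006 -0.0002 0.0001  w 0.06 -0.04 -0.04  dist 0.001 ang 0.1
0.0 [ 0.5834 -0.2453  0.0285] t 0.0156 -0.0002 0.0001  w 0.06 -0.04 -0.04  dist 0.016 ang 0.1
[ 0.2  0.7 -1.1] 0.016978514363197476 [ 0.51  0.81 -0.31  1.69  0.35  0.7  -0.69]
drive [-0.      0.0001  0.0026] 0.15 109.16056823730469
```

View pics/ph3_seen.png

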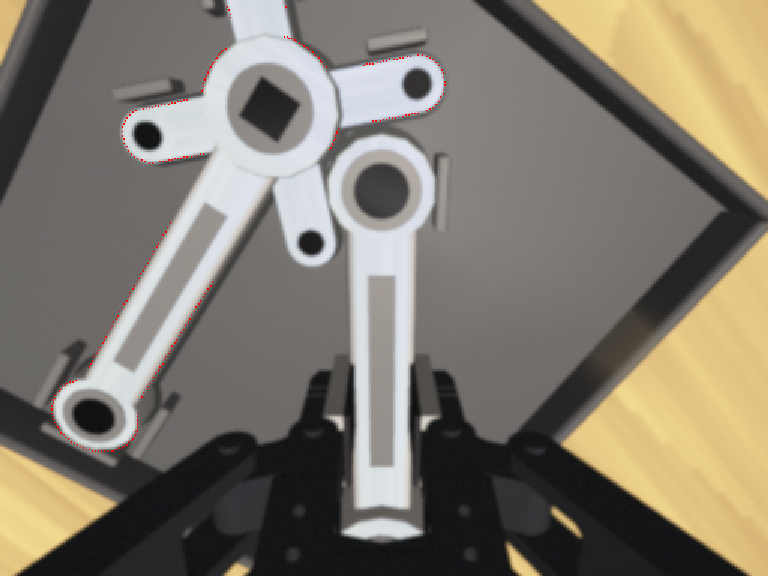

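```bash
python3 -m creep '[{"wx":0,"wy":0,"wz":0,"tx":0.004,"ty":0,"tz":0,"claw":1},{"wx":0,"wy":0,"wz":0,"tx":0.008,"ty":0,"tz":0,"claw":1},{"wx":0,"wy":0,"wz":0,"tx":0.012,"ty":0,"tz":0,"claw":1},{"wx":0,"wy":0,"wz":0,"tx":0.012,"ty":0,"tz":0,"claw":1},{"wx":0,"wy":0,"wz":0,"tx":0.012,"ty":0,"tz":0,"claw":1}]'; python3 look.py ph4; python3 goal2.py .0
```

```text
clock: 15.2
position: [0.5837, -0.2453, 0.032]
tool_rot: [2.439, 1.57, 0.162]
force: [0.1, -0.6, -1.5]
grip_width: 0.0169
15.2 [ 0.5837 -0.2453  0.032 ] [ 0.001 -0.006 -0.001 -0.003 -0.     0.003 -0.001] [ 0.51  0.83 -0.3   1.69  0.36  0.68 -0.7 ]
0.0 [ 0.5834 -0.2453  0.0285] t 0.0036 -0.0003 0.0001  w 0.06 -0.04 -0.05  dist 0.004 ang 0.1
[-0.9 -0.1 -1.4] 0.016634975322605206 [ 0.51  0.83 -0.3   1.69  0.36  0.68 -0.7 ]
```

View pics/ph4b.png

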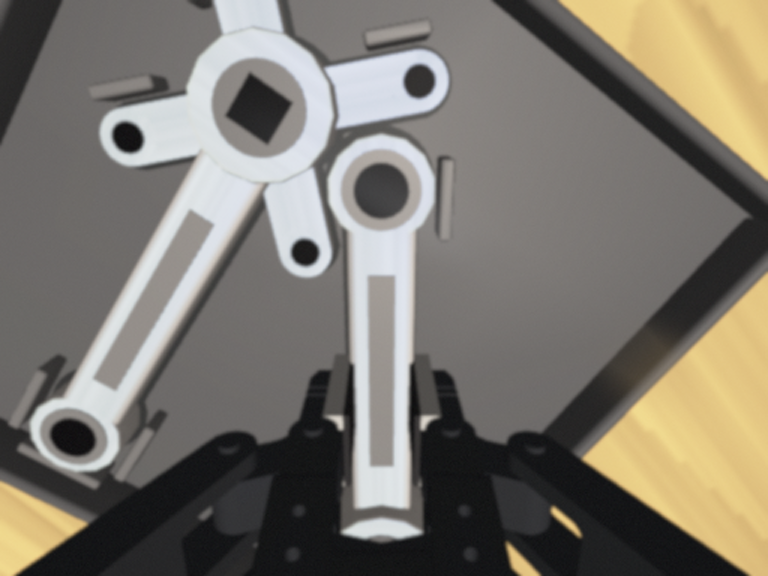

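```bash
python3 -m creep '[{"wx":0,"wy":0,"wz":0,"tx":0.002,"ty":0,"tz":0,"claw":1},{"wx":0,"wy":0,"wz":0,"tx":0.004,"ty":0,"tz":0,"claw":1},{"wx":0,"wy":0,"wz":0,"tx":0.004,"ty":0,"tz":0,"claw":1}]'; python3 goal2.py .0
```

```text
clock: 15.55
position: [0.5836, -0.2453, 0.0278]
tool_rot: [2.548, 1.57, 0.271]
force: [0.7, 1.3, -1.6]
grip_width: 0.0165
0.0 [ 0.5834 -0.2453  0.0285] t -0.0007 -0.0001 0.0001  w 0.06 -0.03 -0.02  dist 0.001 ang 0.1
[ 0.7  1.3 -1.6] 0.016488452150650167 [ 0.5   0.83 -0.3   1.69  0.36  0.67 -0.7 ]
```

```bash
python3 -m creep '[{"wx":0,"wy":0,"wz":0,"tx":0.001,"ty":0,"tz":0,"claw":1},{"wx":0,"wy":0,"wz":0,"tx":0.002,"ty":0,"tz":0,"claw":1},{"wx":0,"wy":0,"wz":0,"tx":0.002,"ty":0,"tz":0,"claw":1}]'; python3 goal2.py .0
```

```text
clock: 15.85
position: [0.5838, -0.2454, 0.0273]
tool_rot: [1.864, 1.57, -0.413]
force: [-8.9, 3.4, 25.2]
grip_width: 0.0165
0.0 [ 0.5834 -0.2453  0.0285] t -0.0012 -0.0003 0.0001  w 0.05 -0.02 -0.06  dist 0.001 ang 0.1
[-8.9  3.4 25.2] 0.016542825661827677 [ 0.5   0.83 -0.3   1.69  0.36  0.67 -0.7 ]
```

```bash
python3 -m creep '[{"wx":0,"wy":0,"wz":0,"tx":-0.001,"ty":0,"tz":0,"claw":0.7},{"wx":0,"wy":0,"wz":0,"tx":-0.001,"ty":0,"tz":0,"claw":0.6},{"wx":0,"wy":0,"wz":0,"tx":-0.001,"ty":0,"tz":0,"claw":0.6},{"wx":0,"wy":0,"wz":0,"tx":-0.02,"ty":0,"tz":0,"claw":0.6},{"wx":0,"wy":0,"wz":0,"tx":-0.05,"ty":0,"tz":0,"claw":0.6},{"wx":0,"wy":0,"wz":0,"tx":-0.09,"ty":0,"tz":0,"claw":0.6},{"wx":0,"wy":0,"wz":0,"tx":-0.13,"ty":0,"tz":0,"claw":0.6},{"wx":0,"wy":0,"wz":0,"tx":-0.17,"ty":0,"tz":0,"claw":0.6}]';python3 -m creep '[{"wx":0,"wy":0,"wz":0,"tx":-0.03,"ty":0,"tz":-0.03,"claw":0.6},{"wx":0,"wy":0,"wz":0,"tx":-0.06,"ty":0,"tz":-0.03,"claw":0.6},{"wx":0,"wy":0,"wz":0,"tx":-0.06,"ty":0,"tz":-0.03,"claw":0.6},{"wx":0,"wy":0,"wz":0,"tx":-0.06,"ty":0,"tz":-0.03,"claw":0.6}]'; python3 look.py fin1; python3 seen.py fin1 drive plain
```

```text
clock: 16.65
position: [0.5834, -0.2452, 0.1987]
tool_rot: [2.003, 1.57, -0.274]
force: [0.3, -0.1, -0.7]
grip_width: 0.0345
clock: 17.05
position: [0.6028, -0.2226, 0.2588]
tool_rot: [1.763, 1.569, -0.515]
force: [-0.2, 0.2, -0.2]
grip_width: 0.0341
17.05 [ 0.6028 -0.2226  0.2588] [ 0.005  0.024  0.005  0.022  0.002 -0.003 -0.002] [ 0.52  0.56 -0.39  1.53  0.23  1.1  -0.63]
drive [ 0.0002 -0.0001  0.0024] 0.14 61.05781173706055
plain [-0.0006  0.0002  0.0004] 0.02 58.01664733886719
```

View pics/fin1_seen.png

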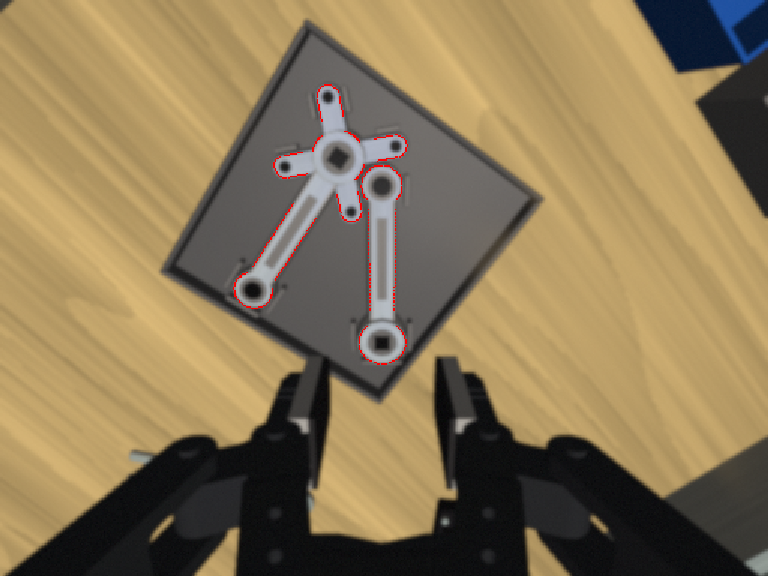

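Both cranks lie flat inside their ribs, within about 0.6 mm of their seats. Next I check the whole scene against the first pictures, then hand in.

```bash
python3 - <<'E'
from workcell import bot
import cv2,numpy as np
im=bot.grab_frame('scene');cv2.imwrite('pics/fin_scene.png',im)
d=cv2.absdiff(im,cv2.imread('pics/a_scene.png')).max(2);cv2.imwrite('pics/fin_diff.png',np.hstack([im,cv2.cvtColor(d,cv2.COLOR_GRAY2BGR)])[:,:1024][::1,::1] if 0 else cv2.cvtColor(d*2,cv2.COLOR_GRAY2BGR))
E
```

```text
(no output)
```

View pics/fin_scene.png

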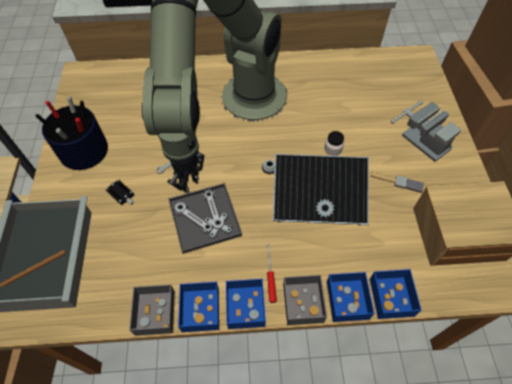

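View pics/fin_diff.png

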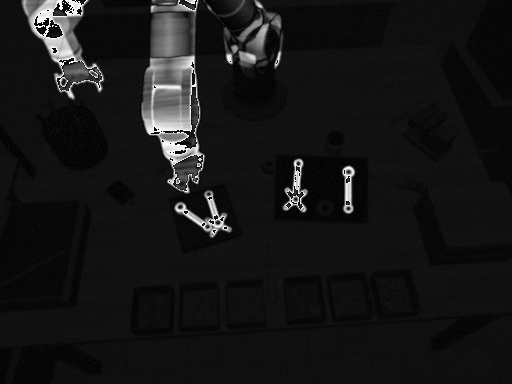

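Only the cranks and the arm changed between the first scene picture and this one, so I hand in.

```bash
python3 -c "
from workcell import bot
print(bot.job_done())"
```

```text
the job is handed in; nothing more can be done
None
```

Both cranks are back in the tray, face up, and released. I placed the spider crank first, then the plain crank with its eye in the crook of the spider. I handed the job in at about 17 s on the robot's clock, with the gripper open and well above the tray.

- **Fit:** the last wrist picture puts both cranks within about 0.6 mm and 0.2° of their seats, between the ribs. Each was lowered until it met the floor at about 25 N.
- **Everything else:** the scene picture compared with the first one shows only the cranks and the arm changed. The spanner was mostly hidden behind the gripper in that picture, but its visible end lines up.
- **Disagreements:**
  - The tray's position from its rim and from its marked outlines differed by about 1.5 mm. I used a value between them, and overlays confirmed it.
  - Two close-up outline fits were spoiled by the held crank and its shadow, so I discarded them.
  - The gripper read about 16–17 mm across the 20 mm arms, though neither crank slipped.

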